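Load the casting flask into the burn-out kiln

TASK

Load the small bench kiln for a burn-out: pull its drop-down door all the way open, then stand the steel casting flask upright on the hearth inside, centred over the round wax drain hole, and swing the door back up until it is fully shut. Never let the door drop or slam, since the lining is brittle, keep the flask upright all the way, and leave the other things on the bench where they are.

Things in the scene. Friction and masses are not known exactly. Their poses are not given: they have to be found in the camera images.
- kiln: Cold grey bench kiln, 210 wide (y) x 265 mm tall, from x = -75 to 59, fixed. Origin: on the bench, midway across its width; x from front to back, z up (yaw 0 faces the robot). Mouth in the front face (x = -75): y = -85 to 85, from the hearth at z = 97 up to the roof at z = 247; back wall at x = 37. Under this roof the tool must lean about 45 degrees. Vent plug on the roof at x = 15, 13 high.
- kiln_door (a joint): Drop-down door, hinged along its lower edge: 0 = shut, 1.571 rad = fully open, level, lying toward the robot with its upper side 91 mm or less above the bench. Friction hinge: it stays where it is left; about 5 N at the handle moves it. Panel 204 wide x 164 high x 24 mm thick, outside the hinge line.
- hinge (a point): Middle of the door's hinge line, on the kiln front: at x = -77, y = 0, z = 85 mm in the kiln's frame; the line runs along the kiln's y.
- door_grip (a point): Middle of the door handle: wooden grip, 16 mm diameter, 96 long, parallel to the hinge, on two steel arms beyond the door's free edge (edge to bar axis 50). Shut: 214 mm above the hinge line, 12 in front of it, 34 above the roof. Open: 214 in front of the hinge line, 12 below it. The grip revolves freely on its bar: pinch it from above at any door angle. The point turns with the door.
- drain (a point): Centre of the 20 mm round drain hole, in the hearth's top surface: x = -32, y = 0, z = 97 mm in the kiln's frame.
- flask: Casting flask: plain steel tube 46 mm in diameter, 58 mm tall, filled with set white plaster, about 0.24 kg, loose, standing upright on the bench. Origin: centre of its underside; z up along its axis.
- flux_jar: White porcelain flux pot with a lid, 53 mm in diameter, 59 mm tall, loose bystander. Origin: centre of its underside.
- wax_tube: Green carving wax tube, 30 mm in diameter, 35 mm tall, loose bystander. Origin: centre of its underside.

How it is judged:
On the way, in this order (a step that is already met when the one before it is completed fails the run):
1. the door is pulled all the way open (value of joint kiln_door above 1.45 rad), for 0.2 s.
2. the flask stands upright on the hearth over the drain hole, let go, with the door still open (horizontal distance between flask and drain below 0.012 m and z of flask in the frame of kiln between 0.093 and 0.101 m and angle between flask's own z axis and vertical below 0.08 rad and contact force between flask and the fingers below 0.1 N and value of joint kiln_door above 1.2 rad), for 0.2 s.
At the end, for the whole second after the job is handed in: The door is shut (within 0.035 rad), and the flask stands at rest upright (within 0.08 rad) on the hearth, its axis within 12 mm of the centre of the drain hole (value of joint kiln_door below 0.035 rad and horizontal distance between flask and drain below 0.012 m and z of flask in the frame of kiln between 0.093 and 0.101 m and angle between flask's own z axis and vertical below 0.08 rad and linear speed of flask below 0.02 m/s); the robot touches nothing.
It fails at once if the door drops or slams (moves faster than 2.5 rad/s) (velocity of joint kiln_door above 2.5 rad/s or velocity of joint kiln_door below -2.5 rad/s).
It fails at once if the flask leans more than 0.5 rad (angle between flask's own z axis and vertical above 0.5 rad).
It fails at once if the flux pot or the wax tube is moved by more than 30 mm (distance of any of flux_jar, wax_tube from where it was at the start of the episode above 0.03 m).
It also fails if it takes over 72 s, if anything falls off the work surface, if the arm or the gripper's body presses on something with over 40 N, if the wrist force passes 120 N, or if a joint passes its speed limit or range.

ROBOT

A 7-joint arm with a two-finger parallel gripper is mounted at the origin on a cart in front of the work surface, level with it; the furniture and walls round the work are solid. World frame = base frame: x ahead of the robot, y to its left, z up, the work surface at z = 0. Lengths are in m, angles in rad, forces in N, time in s.
With the tool pointing down it reaches from about 0.4 to 0.875 m from the base axis. Payload 19.3 kg.
Tool frame: the origin (TCP) lies midway between the tips of the shut fingers; the grasp point (between the pads) lies 19 mm behind it (r.grip_depth is the z of the grasp point in the tool frame, in m); z points along the fingers, y is the direction in which the jaws open and shut (so a half turn about z gives the same grasp; the last joint's range is limited). The gripper opens to 85 mm and grips with 20 to 120 N. Pads are 22 mm wide; open, the fingers measure 114 mm over their backs; the gripper's body (76 mm by 85 mm) begins 54 mm behind the grasp point. The pads swing forward as they close: fully open they stand 13 mm farther back than shut.
Start: joints at [-1.374, 0.521, -0.036, 1.599, 0.021, 1.021, -0.113], TCP at [0.165, 0.603, 0.231] pointing down, gripper open.
Joint ranges: [-2.91, 2.91], [-0.3, 2.13], [-1.5, 1.42], [0.17, 2.43], [-1.26, 4.41], [0.16, 1.93], [-2.52, 2.52]. Speed limits (rad/s): [1.89, 1.89, 2.39, 2.39, 3.01, 3.01, 3.01].

INTERFACE

Orientations are given as a rotation vector (axis times angle).
In Python, from bench import r, capture, calibration, trace gives the robot as it stands. The module is installed in compiled form; this text tells all that it offers.
- The arm moves only by the shell command python3 -m crank 'ROWS' [OPENING]. ROWS is JSON, a list of rows, each an object with "translation": the shift along the tool's x, y, z as a fraction of full scale, a list of three; "delta_rot": the turn, a rotation vector about the tool's x, y, z as a fraction of full scale, a list of three. In form: [{"translation": [x, y, z], "delta_rot": [wx, wy, wz]}, ...]. A call has 1 to 8 rows; each row is the pose to reach, as a shift and turn from the pose commanded when the call began, along the tool's axes at that moment, turning the shorter way round; what a row does not reach only later rows make up. Full scale, the value 1, is 250 mm for a shift and pi rad for a turn. A row lasts 1/10 s, in which the tool goes at most 50 mm and 8.59 degrees, less where a joint would pass 70% of its speed; a pose out of reach is approached as far as the arm can. A call with a number of a shift or a turn outside -1 to 1 is refused whole. A call with a gripper value outside its range is refused whole. OPENING is the closure, from -1 (fully open) to 1 (shut), set as the call begins (- or left out, the last holds). The fingers move at their own pace and stop on an object; the grip force is fixed at half the most. Time passes only in rows, so rows that repeat a pose let the fingers close. It gives the time, the measured TCP pose, the force and the opening at its end, in the units of the state.
- r.read_state(): the state, without advancing time (a new reading comes with each control period).
- capture(name): name is "side" or "top" or "wrist"; returns (picture, depth): 480x640x3 uint8, red, green, blue; 480x640 float32, m along the optical axis (not along the pixel's ray), 0 where there is no reading.
- calibration(name): a dict with "mtx" (3x3 intrinsics, pixels), "rvec" (rotation vector, rad) and "tvec" (3), from world to camera coordinates, as OpenCV has them. Camera axes: x right, y down, z forward; pixel columns grow to the right and rows downward; lengths in m; the calibration is good to about 2 mm. A picture is of the moment at which its call begins: read the wrist's pose just before it. calibration takes no time and is no camera call; for the wrist camera it gives the pose at the moment of the call.
- r.finish_job(): hands the job in, once; it reports no verdict.
Trained networks look in the newest picture that a camera, given by its name, has taken for a name from the list of things; names that differ only in an ending like _2 or _b are one class to them, and where a whole thing is asked for, a point or a joint stands for the part that bears it (a point fixed in the world has none). Each returns a list of dicts, best first, with "confidence" (0 to 1); they miss things now and then, are a little off and sometimes report something else, mostly with a low value. They report only what shows in the picture. A call takes as long as a camera call.
- trace(target, camera): "region" (480x640 bool, what is visible of it) and "location" ([column, row] in pixels, amid what is visible of it).
The state is a dict: "clock": time; "q": joint angles; "qvel": joint speeds; "tau": joint torques, N m; "tool_pos": TCP position; "tcp_rot": TCP orientation; "ft_force": force on the tool from outside, world axes, zero at the start; "moment": the same for the moment, N m; "gripper_width": opening from 0.0 (shut) to 1.0 (fully open).
Only numpy, scipy, OpenCV 4.12 (cv2) and the standard library are available. Lean on these libraries where they do the work, as an engineer would, in place of code of your own. Each camera call takes 0.05 s, during which the arm holds its last target.

## Working session

There is one attempt and no reset: what is moved stays moved. The work goes in short steps, Python scripts to look and compute and a shell command to move; the robot and the scene stay as the last step left them, time stands still between calls to the robot, and variables do not carry over. Pictures are saved under pics/ and viewed, and the job is handed in when it is done.

```bash
mkdir -p pics; ls; python3 - <<'E'
from bench import r,capture,calibration,trace
import cv2,numpy as np
print(r.read_state(), r.grip_depth)
for n in ("side","top","wrist"):
    p,d=capture(n); cv2.imwrite(f"pics/{n}0.png",p[:,:,::-1]); np.save(f"pics/{n}0.npy",d)
    c=calibration(n); print(n,c)
    for t in ("kiln","kiln_door","door_grip","flask","flux_jar","wax_tube","drain"):
        try: print(n,t,[(round(x["confidence"],2),x["location"],int(x["region"].sum())) for x in trace(t,n)[:2]])
        except Exception as e: print(n,t,e)
print(r.read_state()["clock"])
E
```

```text
pics
{'clock': 0.0, 'q': array([-1.37420422,  0.52200145, -0.03632924,  1.59999163,  0.0211931 ,
        1.0211132 , -0.11278219]), 'qvel': array([ 0.00097735, -0.00088311,  0.00039517,  0.00254032,  0.00020722,
       -0.00190459,  0.00237591]), 'tau': array([ 8.35201754e-04, -9.27099681e+01,  1.98067591e+00, -3.69935524e+01,
        1.80401676e-02,  8.22871778e-03,  1.65792602e-05]), 'tool_pos': array([0.16471838, 0.60255612, 0.23073941]), 'tcp_rot': array([-4.17815468e-01, -3.11360757e+00,  1.76914091e-03]), 'ft_force': array([-0.84816056, -0.12842192,  0.05055478]), 'moment': array([0.02516648, 0.02027708, 0.03133971]), 'gripper_width': 1.0023726438055802} -0.0187
side {'mtx': array([[590.79545458,   0.        , 329.53277241],
       [  0.        , 590.79545458, 239.10894809],
       [  0.        ,   0.        ,   1.        ]]), 'rvec': array([ 2.365128  , -0.44214144,  0.14603538]), 'tvec': array([-0.54215701,  0.31784498,  1.36323666])}
side kiln [(0.83, [402.3, 252.9], 6157)]
side kiln_door [(0.86, [353.2, 261.2], 1179), (0.46, [264.2, 219.2], 347)]
side door_grip [(0.7, [352.
[... 528 characters left out ...]
94, [333.1, 237.6], 3295)]
top door_grip [(0.59, [332.3, 240.4], 3145), (0.32, [335.8, 223.0], 7712)]
top flask [(0.91, [235.5, 268.4], 336)]
top flux_jar [(0.78, [211.0, 293.6], 367), (0.4, [335.4, 218.9], 7602)]
top wax_tube [(0.55, [416.8, 329.3], 155)]
top drain [(0.78, [336.9, 221.1], 7604)]
wrist {'mtx': array([[424.39563498,   0.        , 322.35805917],
       [  0.        , 424.39563498, 241.260943  ],
       [  0.        ,   0.        ,   1.        ]]), 'rvec': array([-2.27771879, -1.73817741, -0.28930946]), 'tvec': array([-0.62593301, -0.04260547,  0.38062334])}
wrist kiln []
wrist kiln_door []
wrist door_grip []
wrist flask []
wrist flux_jar []
wrist wax_tube []
wrist drain []
1.2
```

View pics/side0.png

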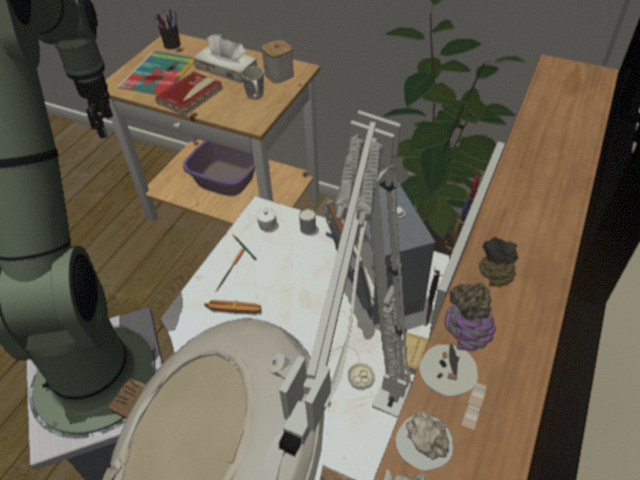

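View pics/top0.png

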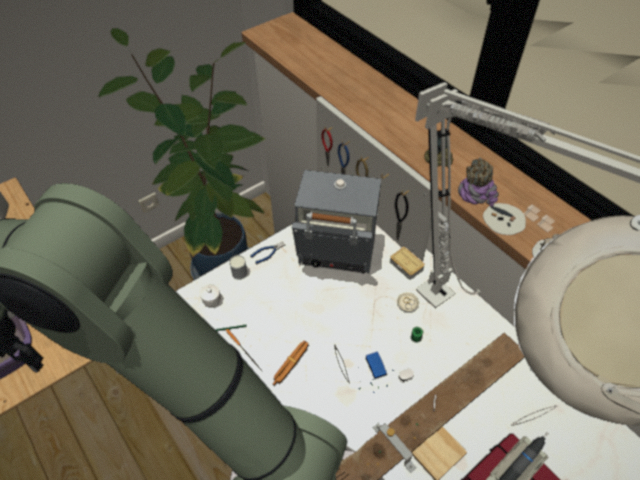

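The top view shows the shut kiln with its handle at about (333,218). The flask is at (237,267), the flux pot at (210,295) and the wax tube at (417,334). The lamp covers part of the side view. Next I'll measure these from depth.

```bash
cat > h.py <<'E'
import numpy as np,cv2
from scipy.spatial.transform import Rotation as R
def pts(d,c,mask=None):
    K=c["mtx"];Rm=cv2.Rodrigues(c["rvec"])[0];t=np.array(c["tvec"]).ravel()
    v,u=np.nonzero((d>0)&(mask if mask is not None else True))
    z=d[v,u]; P=np.stack([(u-K[0,2])/K[0,0]*z,(v-K[1,2])/K[1,1]*z,z],1)
    return (P-t)@Rm, u, v
def proj(P,c):
    return cv2.projectPoints(np.atleast_2d(np.array(P,float)),c["rvec"],c["tvec"],c["mtx"],None)[0].reshape(-1,2)
def ray_z(u,v,z,c):
    K=c["mtx"];Rm=cv2.Rodrigues(c["rvec"])[0];t=np.array(c["tvec"]).ravel()
    o=-Rm.T@t; d=Rm.T@np.array([(u-K[0,2])/K[0,0],(v-K[1,2])/K[1,1],1]); return o+d*(z-o[2])/d[2]
E
python3 - <<'E'
from h import *
from bench import calibration
c=calibration("top");d=np.load("pics/top0.npy")
P,u,v=pts(d,c)
def box(a,b,e,f): return (u>=a)&(u<=b)&(v>=e)&(v<=f)
# bench
m=box(270,330,290,330); print("bench z",np.median(P[m,2]))
# roof
m=box(300,378,174,212)&(P[:,2]>.2)&(P[:,2]<.3); print("roof",np.median(P[m,2]), m.sum())
q=P[m]; q=q[abs(q[:,2]-np.median(q[:,2]))<.006]
rect=cv2.minAreaRect((q[:,:2]*1000).astype(np.float32)); print("roof rect mm",rect)
# door face
m=box(300,368,238,264); q=P[m]; q=q[(q[:,2]>.1)]
ctr=np.median(q,0); A=q-ctr; 
n=np.linalg.svd(A)[2][2]; print("door face",ctr,n,np.degrees(np.arctan2(n[1],n[0])), m.sum(),(A@n).std())
for nm,b in dict(flask=(225,250,250,282),jar=(198,223,280,310),wax=(408,426,322,346)).items():
    m=box(*b); q=P[m]; q=q[q[:,2]>.012]; zt=np.percentile(q[:,2],95); t=q[q[:,2]>zt-.008]
    print(nm,zt,t.mean(0),cv2.minEnclosingCircle((t[:,:2]*1000).astype(np.float32)),len(q))
E
```

```text
bench z 0.0008182369958446987
roof 0.26585211595926705 2925
roof rect mm ((717.9324951171875, -11.962814331054688), (137.0347442626953, 206.5488739013672), 2.5092456340789795)
door face [ 0.61243755 -0.0247192   0.1634518 ] [-0.98005261  0.04067667 -0.19453093] 177.62332716494288 1855 0.001567762576745726
flask 0.06028276031725456 [0.6127479  0.26005978 0.05689305] ((611.971435546875, 257.73004150390625), 26.224151611328125) 319
jar 0.052893869650573765 [0.50832762 0.3161892  0.04899744] ((509.1991271972656, 316.2945251464844), 26.230571746826172) 364
wax 0.03930981009037033 [ 0.46386679 -0.2514786   0.03575388] ((465.9966735839844, -251.14053344726562), 16.714092254638672) 138
```

```bash
python3 - <<'E'
import cv2
a=cv2.imread("pics/top0.png")[160:360,190:440]
cv2.imwrite("pics/top0c.png",cv2.resize(a,None,fx=3,fy=3,interpolation=cv2.INTER_CUBIC))
a=cv2.imread("pics/side0.png")[150:350,230:470]
cv2.imwrite("pics/side0c.png",cv2.resize(a,None,fx=3,fy=3,interpolation=cv2.INTER_CUBIC))
E
```

```text
(no output)
```

View pics/top0c.png

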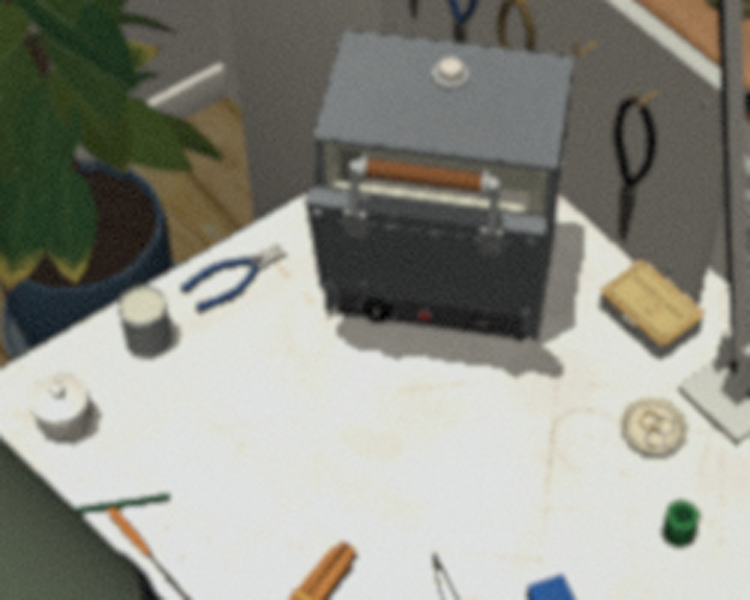

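View pics/side0c.png

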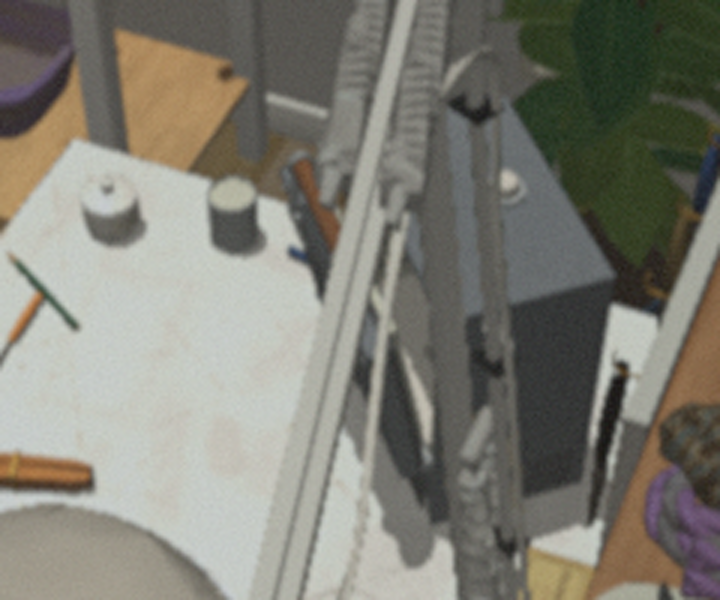

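```bash
python3 - <<'E'
from h import *
from bench import calibration
c=calibration("top");d=np.load("pics/top0.npy")
img=cv2.imread("pics/top0.png")[:,:,::-1].astype(int)
P,u,v=pts(d,c)
col=img[v,u]
def box(a,b,e,f): return (u>=a)&(u<=b)&(v>=e)&(v<=f)
m=box(294,382,170,215)&(abs(P[:,2]-.2655)<.006); q=P[m]
rect=cv2.minAreaRect((q[:,:2]*1000).astype(np.float32)); print(cv2.boxPoints(rect)); A=q[:,:2]-q[:,:2].mean(0)
print(len(q))
# robust: front edge of roof: per y-bin min x
for nm,ax in (("front",0),("back",1)):
    xs=[];ys=[]
    for y in np.arange(-.10,.08,.01):
        s=q[(q[:,1]>=y)&(q[:,1]<y+.01)]
        if len(s)>10: ys.append(y+.005); xs.append(np.percentile(s[:,0],1 if ax==0 else 99))
    print(nm,np.polyfit(ys,xs,1),np.round(xs,3))
xs=[];ys0=[];ys1=[]
for x in np.arange(.66,.78,.01):
    s=q[(q[:,0]>=x)&(q[:,0]<x+.01)]
    if len(s)>10: xs.append(x+.005);ys0.append(s[:,1].min());ys1.append(s[:,1].max())
print("sides",np.polyfit(xs,ys0,1),np.polyfit(xs,ys1,1))
# door face
m=box(300,366,236,256); q=P[m]
for it in range(4):
    ctr=q.mean(0); n=np.linalg.svd(q-ctr,full_matrices=False)[2][2]; q=q[abs((q-ctr)@n)<.004]
print("door",ctr,n,len(q), q[:,2].min(),q[:,2].max())
# grip: brown
m=box(305,360,205,230)&(col[:,0]-col[:,2]>40); q=P[m]; q=q[q[:,2]>.2]
print("grip",len(q),q.mean(0),np.percentile(q,2,axis=0),np.percentile(q,98,axis=0)); 
print("u",u[m].min(),u[m].max(),v[m].min(),v[m].max(), np.polyfit(q[:,1],q[:,0],1))
E
```

```text
[[ 646.36224 -113.42113]
 [ 786.19037 -119.19655]
 [ 794.87067   90.96239]
 [ 655.04254   96.73781]]
2963
front [0.04450213 0.65448544] [0.65  0.649 0.651 0.652 0.653 0.654 0.653 0.653 0.654 0.653 0.656 0.655
 0.654 0.656 0.657 0.656 0.658 0.658]
back [0.04424561 0.7857996 ] [0.78  0.785 0.782 0.784 0.783 0.784 0.784 0.783 0.785 0.785 0.785 0.788
 0.788 0.786 0.785 0.791 0.789 0.79 ]
sides [-0.036853   -0.08917829] [-0.05043792  0.12885932]
door [ 0.61082005 -0.01053883  0.17288189] [ 0.98031098 -0.04214799  0.19290911] 1381 0.08555979548582532 0.24762005140526092
grip 210 [ 0.59853723 -0.00522459  0.2995251 ] [ 0.59091014 -0.04941666  0.2933526 ] [0.60804799 0.03835297 0.30498717]
u 312 349 213 222 [0.05421263 0.59882047]
```

```bash
python3 - <<'E'
from h import *
from bench import calibration
for cam in("top","side"):
    c=calibration(cam);d=np.load(f"pics/{cam}0.npy")
    P,u,v=pts(d,c)
    m=(P[:,2]>.28)&(P[:,0]>.2)&(P[:,0]<1.0)&(abs(P[:,1])<.8)
    q=P[m];b=np.floor(q/.1).astype(int)
    U,n=np.unique(b,axis=0,return_counts=True)
    print(cam,[(tuple((x*10).tolist()),int(k)) for x,k in zip(U,n) if k>15])
    if cam=="side":
        for nm,bx in dict(flask=(298,318,206,238),jar=(255,279,205,232)).items():
            a0,b0,e,f=bx; mm=(u>=a0)&(u<=b0)&(v>=e)&(v<=f)&(P[:,2]>.012)&(P[:,2]<.1)
            q=P[mm];zt=np.percentile(q[:,2],95);t=q[q[:,2]>zt-.008];print(nm,zt,cv2.minEnclosingCircle((t[:,:2]*1000).astype(np.float32)),t.mean(0))
E
cat >> h.py <<'E'
def tool(z,y):
    z=np.array(z,float);z/=np.linalg.norm(z);y=np.array(y,float);y-=z*(y@z);y/=np.linalg.norm(y)
    return np.stack([np.cross(y,z),y,z],1)
def go(pos,Rt=None):
    "needed shift/turn from the present pose"
    from bench import r
    s=r.read_state();R0=R.from_rotvec(s["tcp_rot"])
    t=R0.inv().apply(np.array(pos)-s["tool_pos"])/.25
    out=[np.round(t,4)]
    if Rt is not None:
        best=None
        for flip in(0,1):
            Rg=R.from_matrix(Rt)*R.from_rotvec([0,0,np.pi*flip])
            w=(R0.inv()*Rg).as_rotvec()
            print("flip",flip,"delta_rot",np.round(w/np.pi,4),"deg",round(np.degrees(np.linalg.norm(w)),1))
    print("pos",s["tool_pos"],"q",np.round(s["q"],2),"translation",out[0].tolist(),"mm",round(np.linalg.norm(t)*250,1),"clock",round(s["clock"],2))
E
python3 - <<'E'
from h import *
kx=np.array([np.cos(np.radians(2.5)),-np.sin(np.radians(2.5)),0])
go([.598,-.006,.345],tool([0,0,-1],kx))
E
```

```text
top [((20, -60, 50), 786), ((20, -60, 60), 317), ((20, -50, 50), 4735), ((20, -50, 60), 849), ((20, -40, 40), 162), ((20, -40, 50), 2485), ((30, -60, 60), 452), ((30, -50, 50), 195), ((30, -50, 60), 2339), ((30, -40, 50), 409), ((40, -60, 60), 17), ((40, -50, 60), 959), ((40, -50, 70), 497), ((40, -40, 60), 755), ((40, -40, 70), 428), ((40, -30, 60), 27), ((50, -60, 30), 38), ((50, -50, 20), 488), ((50, -50, 30), 440), ((50, -40, 20), 22), ((50, -40, 60), 178), ((50, -40, 70), 183), ((50, -30, 20), 80), ((50, -30, 30), 318), ((50, -30, 40), 257), ((50, -30, 50), 337), ((50, -30, 60), 1374), ((50, -30, 70), 163), ((50, -20, 50), 27), ((50, -20, 60), 661), ((50, -10, 20), 100), ((50, -10, 30), 48), ((50, 0, 20), 65), ((50, 0, 30), 20), ((60, -70, 20), 42), ((60, -70, 30), 750), ((60, -60, 20), 397), ((60, -60, 30), 619), ((60, -50, 20), 202), ((60, -50, 30), 1104), ((60, -40, 20), 467), ((60, -40, 30), 1097), ((60, -30, 20), 30), ((60, -30, 30), 180), ((60, -30, 40), 247), ((60, -30, 50), 245), ((60, -30, 60), 140), ((60, -20, 60), 31), ((60, -10, 30), 27), ((60, 0, 20), 43), ((60, 0, 
[... 2720 characters left out ...]
((90, -40, 50), 984), ((90, -40, 60), 951), ((90, -40, 70), 503), ((90, -30, 20), 1038), ((90, -30, 30), 745), ((90, -20, 20), 969), ((90, -20, 30), 611), ((90, -10, 20), 757), ((90, -10, 30), 308), ((90, 0, 20), 67)]
flask 0.05920662659106128 ((614.5374755859375, 259.8922119140625), 27.688987731933594) [0.61277486 0.26002962 0.05574216]
jar 0.05245775969275755 ((510.1103820800781, 314.37103271484375), 26.019123077392578) [0.50989148 0.31297007 0.04840173]
flip 0 delta_rot [-0.     0.     0.429] deg 77.2
flip 1 delta_rot [-0.    -0.    -0.571] deg 102.8
pos [0.1648129 0.6028518 0.2312894] q [-1.37  0.52 -0.04  1.6   0.02  1.02 -0.11] translation [-2.3136, -1.8924, -0.4546] mm 755.8 clock 1.2
```

```bash
T='{"translation":[-1,-0.82,-0.35],"delta_rot":[0,0,0.35]}'; python3 -m crank '[{"translation":[-1,-0.82,-0.35],"delta_rot":[0,0,0.35]},{"translation":[-1,-0.82,-0.35],"delta_rot":[0,0,0.35]},{"translation":[-1,-0.82,-0.35],"delta_rot":[0,0,0.35]},{"translation":[-1,-0.82,-0.35],"delta_rot":[0,0,0.35]},{"translation":[-1,-0.82,-0.35],"delta_rot":[0,0,0.35]},{"translation":[-1,-0.82,-0.35],"delta_rot":[0,0,0.35]},{"translation":[-1,-0.82,-0.35],"delta_rot":[0,0,0.35]},{"translation":[-1,-0.82,-0.35],"delta_rot":[0,0,0.35]}]' -1; python3 - <<'E'
from h import *
kx=np.array([np.cos(np.radians(2.5)),-np.sin(np.radians(2.5)),0])
go([.598,-.006,.345],tool([0,0,-1],kx))
E
```

```text
clock: 2.0
tool_pos: [0.3549, 0.3357, 0.3205]
tcp_rot: [1.997, 2.424, 0.004]
ft_force: [-0.2, 1.7, 0.8]
gripper_width: 1.002
flip 0 delta_rot [ 0.0007 -0.0004  0.0751] deg 13.5
flip 1 delta_rot [ 6.000e-04  1.000e-03 -9.249e-01] deg 166.5
pos [0.3549027  0.33567429 0.32045747] q [-1.13  0.21  0.3   1.84 -0.07  1.09 -0.61] translation [-1.5273, 0.6934, -0.0981] mm 420.0 clock 2.0
```

```bash
python3 -m crank '[{"translation":[-1,0.45,-0.1],"delta_rot":[0,0,0.075]},{"translation":[-1,0.45,-0.1],"delta_rot":[0,0,0.075]},{"translation":[-1,0.45,-0.1],"delta_rot":[0,0,0.075]},{"translation":[-1,0.45,-0.1],"delta_rot":[0,0,0.075]},{"translation":[-1,0.45,-0.1],"delta_rot":[0,0,0.075]},{"translation":[-1,0.45,-0.1],"delta_rot":[0,0,0.075]},{"translation":[-1,0.45,-0.1],"delta_rot":[0,0,0.075]}]' -0.2; python3 - <<'E'
from h import *
kx=np.array([np.cos(np.radians(2.5)),-np.sin(np.radians(2.5)),0])
go([.598,-.006,.345],tool([0,0,-1],kx))
E
```

```text
clock: 2.7
tool_pos: [0.5144, 0.1137, 0.3442]
tcp_rot: [2.26, 2.18, 0.0]
ft_force: [-0.9, 0.6, 0.3]
gripper_width: 0.598
flip 0 delta_rot [0.0004 0.0003 0.0023] deg 0.4
flip 1 delta_rot [-5.000e-04  6.000e-04 -9.977e-01] deg 179.6
pos [0.51444408 0.11370412 0.344173  ] q [-0.72  0.28  0.49  1.72 -0.14  1.17 -0.22] translation [-0.4664, 0.3514, -0.0025] mm 146.0 clock 2.7
```

```bash
python3 -m crank '[{"translation":[-0.466,0.351,0],"delta_rot":[0,0,0.002]},{"translation":[-0.466,0.351,0],"delta_rot":[0,0,0.002]},{"translation":[-0.466,0.351,0],"delta_rot":[0,0,0.002]},{"translation":[-0.466,0.351,0],"delta_rot":[0,0,0.002]},{"translation":[-0.466,0.351,0],"delta_rot":[0,0,0.002]}]'; python3 - <<'E'
from h import *
from bench import *
kx=np.array([np.cos(np.radians(2.5)),-np.sin(np.radians(2.5)),0])
c=calibration("wrist");p,d=capture("wrist"); cv2.imwrite("pics/w1.png",p[:,:,::-1])
print([(x["confidence"],x["location"]) for x in trace("door_grip","wrist")])
P,u,v=pts(d,c);col=p[v,u].astype(int)
m=(col[:,0]-col[:,2]>40)&(P[:,2]>.25)&(P[:,2]<.33); q=P[m]; print(len(q),q.mean(0),np.percentile(q,[2,98],axis=0)) if len(q) else 0
cc=calibration("top");p,d=capture("top"); cv2.imwrite("pics/t1.png",p[150:350,200:450,::-1])
go([.598,-.006,.274],tool([0,0,-1],kx))
E
```

```text
clock: 3.2
tool_pos: [0.5968, -0.0021, 0.3433]
tcp_rot: [-2.264, -2.178, 0.001]
ft_force: [-0.2, 0.2, -0.2]
gripper_width: 0.601
[(0.64, [347.0, 213.3])]
1783 [0.60365273 0.03015399 0.29989875] [[0.59734584 0.01524536 0.29733987]
 [0.61003282 0.04434638 0.30180487]]
flip 0 delta_rot [-0.0001 -0.0002  0.0026] deg 0.5
flip 1 delta_rot [ 4.000e-04 -1.000e-04 -9.974e-01] deg 179.5
pos [ 5.96470740e-01 -3.06495698e-04  3.43866401e-01] q [-0.46  0.42  0.53  1.55 -0.22  1.23  0.07] translation [-0.0228, 0.007, 0.2794] mm 70.1 clock 3.35
```

View pics/w1.png

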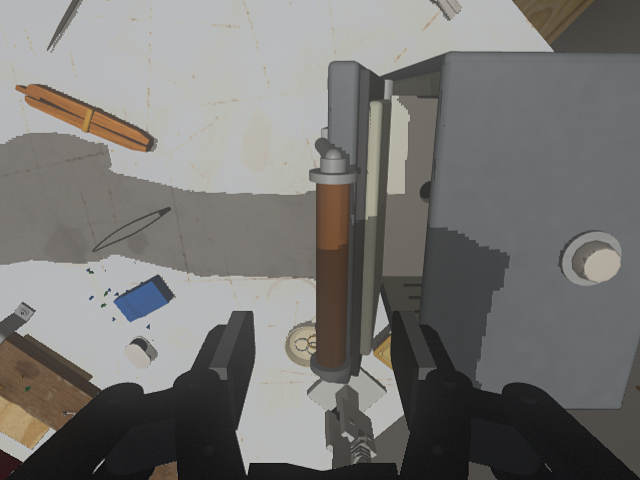

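View pics/t1.png

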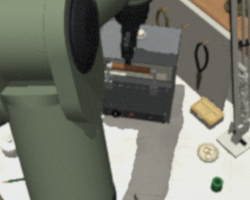

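The wrist view shows the grip bar at column 333, between the fingers, which sit at about columns 250 and 395. It is clear to descend.

```bash
python3 -m crank '[{"translation":[-0.023,0.014,0.1],"delta_rot":[0,0,0.002]},{"translation":[-0.023,0.014,0.2],"delta_rot":[0,0,0.002]},{"translation":[-0.023,0.014,0.28],"delta_rot":[0,0,0.002]},{"translation":[-0.023,0.014,0.28],"delta_rot":[0,0,0.002]}]'; python3 -m crank '[{"translation":[0,0,0],"delta_rot":[0,0,0]},{"translation":[0,0,0],"delta_rot":[0,0,0]},{"translation":[0,0,0],"delta_rot":[0,0,0]},{"translation":[0,0,0],"delta_rot":[0,0,0]},{"translation":[0,0,0],"delta_rot":[0,0,0]}]' 1; python3 - <<'E'
from h import *
from bench import *
s=r.read_state();print(s["tool_pos"],s["ft_force"])
R0=R.from_rotvec(s["tcp_rot"]);print(R0.as_matrix().round(3))
# arc
kx=np.array([np.cos(np.radians(2.5)),-np.sin(np.radians(2.5)),0]);H=np.array([.7277,-.0119,0])-.077*kx+[0,0,.085]
G=lambda a:H+kx*-(.214*np.sin(a)+.012*np.cos(a))+np.array([0,0,1])*(.214*np.cos(a)-.012*np.sin(a))
g=R0.apply([0,0,r.grip_depth])+s["tool_pos"]
rel=g-H; k=-(rel@kx); a0=np.arctan2(k,rel[2])-np.arctan2(.012,.214); print("grasp",g,"radius",np.hypot(k,rel[2]),"a0",a0)
for a in np.linspace(a0,1.571,17)[1:]:
    print(round(a,3),np.round(R0.inv().apply(G(a)-G(a0))/.25,3))
E
```

```text
clock: 3.75
tool_pos: [0.5988, -0.0063, 0.2719]
tcp_rot: [-2.266, -2.173, 0.004]
ft_force: [0.3, 0.8, 0.5]
gripper_width: 0.602
clock: 4.25
tool_pos: [0.6006, -0.0075, 0.2752]
tcp_rot: [2.269, 2.172, 0.003]
ft_force: [-2.6, 1.1, 8.7]
gripper_width: 0.166
[ 0.60059171 -0.00749661  0.27515813] [-2.63741255  1.05324901  8.73214238]
[[ 0.043  0.999  0.002]
 [ 0.999 -0.043  0.001]
 [ 0.001  0.002 -1.   ]]
grasp [ 0.60055821 -0.00751024  0.29385809] radius 0.2148091550729113 a0 0.1799195956908904
0.267 [-0.    -0.072  0.02 ]
0.354 [-0.    -0.141  0.047]
0.441 [-0.    -0.208  0.08 ]
0.528 [-0.    -0.272  0.118]
0.615 [-0.    -0.333  0.161]
0.702 [-0.    -0.389  0.21 ]
0.789 [-0.    -0.441  0.263]
0.875 [-0.    -0.488  0.321]
0.962 [-0.    -0.53   0.383]
1.049 [-0.    -0.567  0.448]
1.136 [-0.    -0.597  0.516]
1.223 [-0.    -0.622  0.586]
1.31 [-0.    -0.64   0.658]
1.397 [-0.    -0.652  0.732]
1.484 [-0.001 -0.658  0.806]
1.571 [-0.001 -0.657  0.881]
```

```bash
python3 -m crank '[{"translation":[0,-0.072,0.02],"delta_rot":[0,0,0]},{"translation":[0,-0.141,0.047],"delta_rot":[0,0,0]},{"translation":[0,-0.208,0.08],"delta_rot":[0,0,0]},{"translation":[0,-0.272,0.118],"delta_rot":[0,0,0]},{"translation":[0,-0.333,0.161],"delta_rot":[0,0,0]},{"translation":[0,-0.389,0.21],"delta_rot":[0,0,0]},{"translation":[0,-0.441,0.263],"delta_rot":[0,0,0]},{"translation":[0,-0.441,0.263],"delta_rot":[0,0,0]}]'; cat >> h.py <<'E'
def door():
    from bench import r
    s=r.read_state();R0=R.from_rotvec(s["tcp_rot"])
    kx=np.array([np.cos(np.radians(2.5)),-np.sin(np.radians(2.5)),0]);H=np.array([.7277,-.0119,0])-.077*kx+[0,0,.085]
    G=lambda a:H+kx*-(.214*np.sin(a)+.012*np.cos(a))+np.array([0,0,1])*(.214*np.cos(a)-.012*np.sin(a))
    g=R0.apply([0,0,r.grip_depth])+s["tool_pos"]; rel=g-H;k=-(rel@kx); a0=np.arctan2(k,rel[2])-np.arctan2(.012,.214)
    print("grasp",g,"radius",np.hypot(k,rel[2]),"a0",a0,"side",g@np.cross([0,0,1],kx),"F",s["ft_force"],s["gripper_width"])
    return R0,G,a0,g
E
python3 - <<'E'
from h import *
R0,G,a0,g=door()
for a in list(np.arange(a0+.09,1.571,.09))+[1.571]: print(round(a,3),np.round(R0.inv().apply(G(a)-g)/.25,3))
E
```

```text
clock: 5.05
tool_pos: [0.4904, -0.0026, 0.2077]
tcp_rot: [2.268, 2.171, 0.003]
ft_force: [11.9, 1.1, -14.6]
gripper_width: 0.165
grasp [ 0.49036074 -0.00262918  0.22636501] radius 0.2138925327235651 a0 0.792741460513716 side 0.018762552436861472 F [ 11.8805494    1.05018825 -14.58844068] 0.16522807687506866
0.883 [ 0.004 -0.05   0.059]
0.973 [ 0.004 -0.093  0.123]
1.063 [ 0.004 -0.13   0.191]
1.153 [ 0.004 -0.16   0.261]
1.243 [ 0.004 -0.185  0.335]
1.333 [ 0.004 -0.202  0.41 ]
1.423 [ 0.004 -0.213  0.486]
1.513 [ 0.004 -0.217  0.563]
1.571 [ 0.004 -0.216  0.613]
```

```bash
python3 -m crank '[{"translation":[0,-0.05,0.059],"delta_rot":[0,0,0]},{"translation":[0,-0.093,0.123],"delta_rot":[0,0,0]},{"translation":[0,-0.13,0.191],"delta_rot":[0,0,0]},{"translation":[0,-0.16,0.261],"delta_rot":[0,0,0]},{"translation":[0,-0.185,0.335],"delta_rot":[0,0,0]},{"translation":[0,-0.202,0.41],"delta_rot":[0,0,0]},{"translation":[0,-0.213,0.486],"delta_rot":[0,0,0]},{"translation":[0,-0.213,0.486],"delta_rot":[0,0,0]}]'; 
python3 - <<'E'
from h import *
R0,G,a0,g=door()
for a in (1.5,1.53,1.571): print(round(a,3),np.round(R0.inv().apply(G(a)-g)/.25,3))
E
```

```text
clock: 5.85
tool_pos: [0.4391, -0.0004, 0.086]
tcp_rot: [2.267, 2.171, 0.005]
ft_force: [11.6, 2.8, -4.5]
gripper_width: 0.167
grasp [ 4.39042821e-01 -3.98035160e-04  1.04739912e-01] radius 0.2128016850678325 a0 1.4218846627410158 side 0.018753122557456103 F [11.61285834  2.84811146 -4.53989883] 0.1668600102020666
1.5 [ 0.004 -0.01   0.066]
1.53 [ 0.004 -0.01   0.092]
1.571 [ 0.004 -0.009  0.127]
```

```bash
python3 -m crank '[{"translation":[0,-0.004,0.066],"delta_rot":[0,0,0]},{"translation":[0,-0.004,0.127],"delta_rot":[0,0,0]},{"translation":[0,-0.004,0.135],"delta_rot":[0,0,0]},{"translation":[0,-0.004,0.135],"delta_rot":[0,0,0]},{"translation":[0,-0.004,0.135],"delta_rot":[0,0,0]}]'; 
python3 - <<'E'
from h import *
R0,G,a0,g=door()
E
```

```text
clock: 6.35
tool_pos: [0.4388, -0.0003, 0.0547]
tcp_rot: [2.267, 2.17, 0.008]
ft_force: [1.7, 1.2, 30.7]
gripper_width: 0.164
grasp [ 4.38705355e-01 -3.12092881e-04  7.33533135e-02] radius 0.21254438262408262 a0 1.5696041748098613 side 0.018824262963364025 F [ 1.71950239  1.18103653 30.70718884] 0.16426043935741058
```

```bash
python3 -m crank '[{"translation":[0,0,-0.008],"delta_rot":[0,0,0]},{"translation":[0,0,-0.008],"delta_rot":[0,0,0]}]';  python3 -m crank '[{"translation":[0,0,0],"delta_rot":[0,0,0]},{"translation":[0,0,0],"delta_rot":[0,0,0]},{"translation":[0,0,0],"delta_rot":[0,0,0]},{"translation":[0,0,0],"delta_rot":[0,0,0]}]' 0; python3 -m crank '[{"translation":[0,0,-0.2],"delta_rot":[0,0,0]},{"translation":[0,0,-0.4],"delta_rot":[0,0,0]},{"translation":[0,0,-0.6],"delta_rot":[0,0,0]},{"translation":[0,0,-0.7],"delta_rot":[0,0,0]},{"translation":[0,0,-0.7],"delta_rot":[0,0,0]}]'; 
python3 - <<'E'
from h import *
from bench import *
for n in("wrist","top"):
    c=calibration(n);p,d=capture(n);cv2.imwrite(f"pics/{n}2.png",p[:,:,::-1]);np.save(f"pics/{n}2.npy",d)
    np.savez(f"pics/{n}2c.npz",**c)
R0,G,a0,g=door()
az=np.radians(23);z=[np.cos(az)*.7071,np.sin(az)*.7071,-.7071]
T=tool(z,[-np.sin(az),np.cos(az),0])
gp=np.array([.612,.259,.032])+np.array(z)*.0187
print(gp); go(gp-.16*np.array(z),T)
E
```

```text
clock: 6.55
tool_pos: [0.4387, -0.0003, 0.0561]
tcp_rot: [2.267, 2.17, 0.007]
ft_force: [8.0, -0.1, 1.8]
gripper_width: 0.164
clock: 6.95
tool_pos: [0.4357, -0.0006, 0.0548]
tcp_rot: [-2.269, -2.172, 0.0]
ft_force: [0.5, 0.0, -0.2]
gripper_width: 0.503
clock: 7.45
tool_pos: [0.4371, -0.0003, 0.2328]
tcp_rot: [2.268, 2.171, 0.008]
ft_force: [-0.0, 0.0, 0.2]
gripper_width: 0.5
grasp [ 4.35764706e-01 -2.99589303e-04  2.48621254e-01] radius 0.2703094894754668 a0 0.8646239538960004 side 0.018708485363334935 F [-1.28194038 -1.5802252  -0.64691946] 0.505645205188255
[0.62417162 0.26416655 0.01877723]
flip 0 delta_rot [-0.2495 -0.1576 -0.6033] deg 120.9
flip 1 delta_rot [-0.1404  0.2222  0.3391] deg 77.2
pos [ 4.35778134e-01 -2.87142408e-04  2.29921263e-01] q [-0.61  0.25  0.57  2.09 -0.18  0.84  0.02] translation [0.8944, 0.2984, 0.3929] mm 255.4 clock 7.55
```

View pics/wrist2.png

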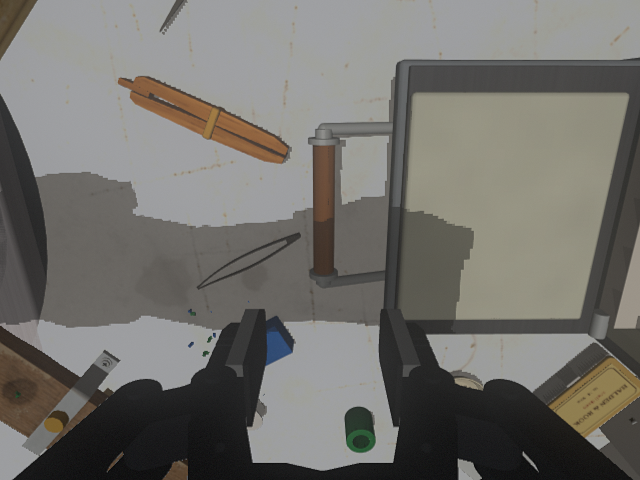

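View pics/top2.png

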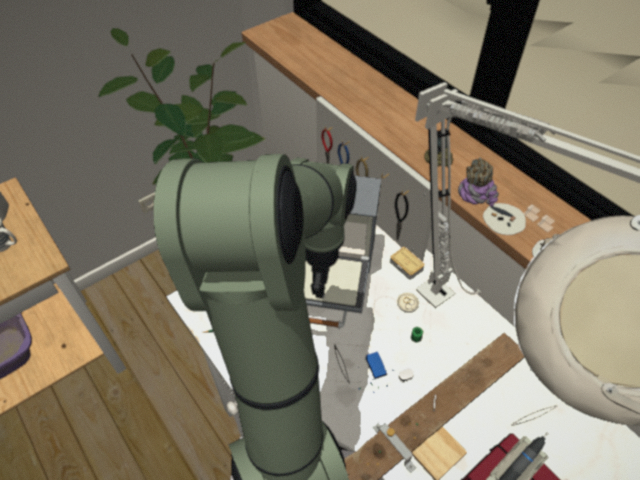

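```bash
python3 - <<'E'
from h import *
from bench import *
c=calibration("wrist");s=r.read_state();R0=R.from_rotvec(s["tcp_rot"]);Rm=cv2.Rodrigues(c["rvec"])[0]
o=-Rm.T@np.ravel(c["tvec"]); print("cam in tool",R0.inv().apply(o-s["tool_pos"]), "axis",R0.inv().apply(Rm[2]))
# check the open door: hinge edge estimate; kiln mouth walls from wrist depth; grip
z=np.load("pics/wrist2c.npz");d=np.load("pics/wrist2.npy");P,u,v=pts(d,z)
img=cv2.imread("pics/wrist2.png")[:,:,::-1].astype(int);col=img[v,u]
m=(u>300)&(u<345)&(v>140)&(v<275)&(P[:,2]>.05)
print("grip",P[m].mean(0),P[m][:,2].max(),np.polyfit(P[m][:,1],P[m][:,0],1))
m=(u>420)&(u<600)&(v>110)&(v<300);print("door",np.median(P[m],0))
E
```

```text
cam in tool [ 0.08430257  0.00087829 -0.14256975] axis [-3.23979400e-01 -1.29604130e-04  9.46064127e-01]
grip [0.43995241 0.00847637 0.08011529] 0.08593741987727967 [0.04204533 0.43959602]
door [0.56839566 0.00745211 0.09137329]
```

```bash
python3 - <<'E'
from h import *
az=np.radians(23);z=np.array([np.cos(az)*.7071,np.sin(az)*.7071,-.7071])
T=tool(z,[-np.sin(az),np.cos(az),0])
gp=np.array([.612,.259,.032])+z*.0187
go([.46,.16,.27],T)
E
```

```text
flip 0 delta_rot [-0.2495 -0.1576 -0.6033] deg 120.9
flip 1 delta_rot [-0.1404  0.2222  0.3391] deg 77.2
pos [ 4.35778134e-01 -2.87142408e-04  2.29921263e-01] q [-0.61  0.25  0.57  2.09 -0.18  0.84  0.02] translation [0.6448, 0.0692, -0.1598] mm 167.0 clock 7.55
```

```bash
python3 -m crank '[{"translation":[0.2,0.02,-0.16],"delta_rot":[-0.02,-0.012,-0.045]},{"translation":[0.4,0.04,-0.16],"delta_rot":[-0.036,-0.022,-0.086]},{"translation":[0.5,0.06,-0.16],"delta_rot":[-0.054,-0.034,-0.129]},{"translation":[0.645,0.07,-0.16],"delta_rot":[-0.072,-0.045,-0.172]},{"translation":[0.645,0.07,-0.16],"delta_rot":[-0.09,-0.057,-0.215]},{"translation":[0.645,0.07,-0.16],"delta_rot":[-0.108,-0.068,-0.258]},{"translation":[0.645,0.07,-0.16],"delta_rot":[-0.125,-0.079,-0.3]},{"translation":[0.645,0.07,-0.16],"delta_rot":[-0.14,-0.09,-0.34]}]' -1; python3 - <<'E'
from h import *
az=np.radians(23);z=np.array([np.cos(az)*.7071,np.sin(az)*.7071,-.7071])
T=tool(z,[-np.sin(az),np.cos(az),0])
gp=np.array([.612,.259,.032])+z*.0187
go(gp-.13*z+[0,0,.03],T)
E
```

```text
clock: 8.35
tool_pos: [0.4594, 0.1598, 0.2684]
tcp_rot: [0.675, 2.563, 0.127]
ft_force: [0.4, 0.1, 0.5]
gripper_width: 1.0
flip 0 delta_rot [-0.11   -0.0693 -0.2606] deg 52.4
flip 1 delta_rot [-0.0848  0.1346  0.7241] deg 133.4
pos [0.45939492 0.1598216  0.26841233] q [-1.08  0.07  0.43  2.28  0.65  0.51 -0.13] translation [0.1088, 0.275, 0.5926] mm 165.6 clock 8.35
```

```bash
python3 -m crank '[{"translation":[0.02,0.05,0.08],"delta_rot":[-0.018,-0.0115,-0.0434]},{"translation":[0.036,0.09,0.15],"delta_rot":[-0.037,-0.023,-0.087]},{"translation":[0.054,0.13,0.25],"delta_rot":[-0.055,-0.035,-0.13]},{"translation":[0.072,0.18,0.35],"delta_rot":[-0.073,-0.046,-0.174]},{"translation":[0.09,0.23,0.45],"delta_rot":[-0.092,-0.058,-0.217]},{"translation":[0.109,0.275,0.59],"delta_rot":[-0.11,-0.069,-0.26]},{"translation":[0.109,0.275,0.59],"delta_rot":[-0.11,-0.069,-0.26]},{"translation":[0.109,0.275,0.59],"delta_rot":[-0.11,-0.069,-0.26]}]'; python3 - <<'E'
from h import *
from bench import *
az=np.radians(23);z=np.array([np.cos(az)*.7071,np.sin(az)*.7071,-.7071])
T=tool(z,[-np.sin(az),np.cos(az),0])
gp=np.array([.612,.259,.032])+z*.0187
go(gp-.06*z,T)
c=calibration("wrist");p,d=capture("wrist");cv2.imwrite("pics/w3.png",p[:,:,::-1])
t=trace("flask","wrist");print([(x["confidence"],x["location"]) for x in t])
P,u,v=pts(d,c,t[0]["region"]); q=P[(P[:,2]>.01)&(P[:,2]<.075)];print(len(q),q.mean(0),np.percentile(q,[2,98],axis=0))
top=q[q[:,2]>np.percentile(q[:,2],98)-.006];print("top",cv2.minEnclosingCircle((top[:,:2]*1000).astype(np.float32)),top[:,2].mean())
E
```

```text
clock: 9.15
tool_pos: [0.5327, 0.2047, 0.1711]
tcp_rot: [-0.047, 2.414, 0.095]
ft_force: [0.4, -1.2, 1.0]
gripper_width: 0.997
flip 0 delta_rot [-0.0618 -0.0153 -0.091 ] deg 20.0
flip 1 delta_rot [-0.0219  0.0888  0.9045] deg 163.6
pos [0.53267422 0.20473096 0.17106563] q [-0.8   0.41  0.15  2.38  2.31  0.41 -1.32] translation [0.1335, 0.1339, 0.4804] mm 129.1 clock 9.15
[(0.82, [388.6, 166.9])]
5446 [0.60325506 0.26185732 0.04247636] [[0.59088299 0.24245102 0.01173614]
 [0.63373875 0.28430457 0.05829464]]
top ((613.4945068359375, 265.00732421875), 23.993331909179688) 0.05578112750640441
```

View pics/w3.png

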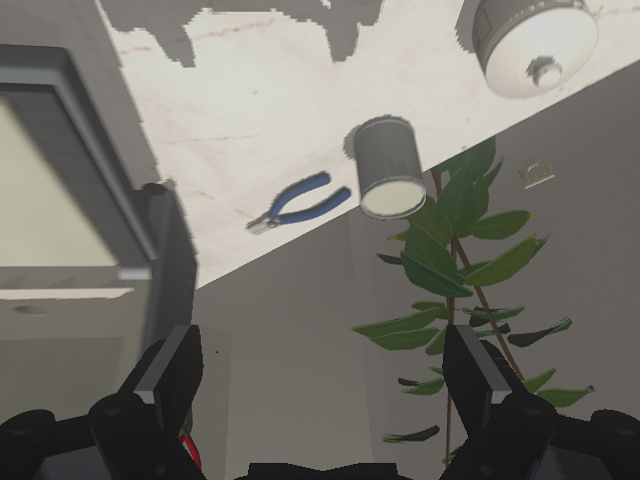

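```bash
python3 -m crank '[{"translation":[0.02,0.02,0.05],"delta_rot":[-0.021,-0.005,-0.03]},{"translation":[0.05,0.05,0.1],"delta_rot":[-0.042,-0.01,-0.06]},{"translation":[0.08,0.08,0.2],"delta_rot":[-0.062,-0.015,-0.091]},{"translation":[0.1,0.1,0.25],"delta_rot":[-0.062,-0.015,-0.091]},{"translation":[0.1,0.1,0.25],"delta_rot":[-0.062,-0.015,-0.091]},{"translation":[0.1,0.1,0.25],"delta_rot":[-0.062,-0.015,-0.091]}]'; cat > f.py <<'E'
from h import *
from bench import *
az=np.radians(23);z=np.array([np.cos(az)*.7071,np.sin(az)*.7071,-.7071])
T=tool(z,[-np.sin(az),np.cos(az),0])
gp=np.array([.613,.261,.032])+z*.0187
go(gp-.06*z,T)
c=calibration("wrist");p,d=capture("wrist");cv2.imwrite("pics/w4.png",p[:,:,::-1])
t=trace("flask","wrist");print([(x["confidence"],x["location"]) for x in t])
P,u,v=pts(d,c,t[0]["region"]); q=P[(P[:,2]>.01)&(P[:,2]<.075)]
from scipy.optimize import least_squares
s=q[(q[:,2]<.05)];
f=least_squares(lambda a:np.hypot(s[:,0]-a[0],s[:,1]-a[1])-.023,[.613,.261],loss="soft_l1",f_scale=.002);print("cyl fit",f.x,len(s),"top",np.percentile(q[:,2],98))
E
python3 f.py
```

```text
clock: 9.85
tool_pos: [0.5546, 0.233, 0.1113]
tcp_rot: [-0.465, 2.318, 0.191]
ft_force: [-0.5, 1.0, 0.8]
gripper_width: 0.997
flip 0 delta_rot [-0.0017 -0.     -0.001 ] deg 0.4
flip 1 delta_rot [-0.      0.0026  0.999 ] deg 179.8
pos [0.5546082  0.23295195 0.11134291] q [-0.49  0.59 -0.09  2.38  2.88  0.63 -1.44] translation [0.0414, 0.0132, 0.2422] mm 61.5 clock 9.85
[(0.68, [334.6, 218.0]), (0.62, [17.9, 272.2])]
cyl fit [0.61432054 0.2649987 ] 4549 top 0.05808045623896661
```

```bash
python3 -m crank '[{"translation":[0.03,0.017,0.12],"delta_rot":[-0.0017,0,-0.001]},{"translation":[0.041,0.017,0.24],"delta_rot":[-0.0017,0,-0.001]},{"translation":[0.041,0.017,0.32],"delta_rot":[-0.0017,0,-0.001]},{"translation":[0.041,0.017,0.4],"delta_rot":[-0.0017,0,-0.001]},{"translation":[0.041,0.017,0.48],"delta_rot":[-0.0017,0,-0.001]},{"translation":[0.041,0.017,0.48],"delta_rot":[-0.0017,0,-0.001]}]'; python3 f.py
```

```text
clock: 10.55
tool_pos: [0.6255, 0.2687, 0.019]
tcp_rot: [-0.474, 2.315, 0.198]
ft_force: [-0.1, -0.3, 0.9]
gripper_width: 1.0
flip 0 delta_rot [0.0009 0.0005 0.0004] deg 0.2
flip 1 delta_rot [-8.000e-04  1.400e-03 -9.996e-01] deg 179.9
pos [0.62551519 0.26872738 0.01897562] q [-0.46  0.85 -0.1   2.18  2.93  0.68 -1.44] translation [0.0039, -0.0082, -0.2432] mm 60.8 clock 10.55
[(0.72, [323.1, 346.4])]
cyl fit [0.61431128 0.26496442] 17799 top 0.05758176174742288
```

View pics/w4.png

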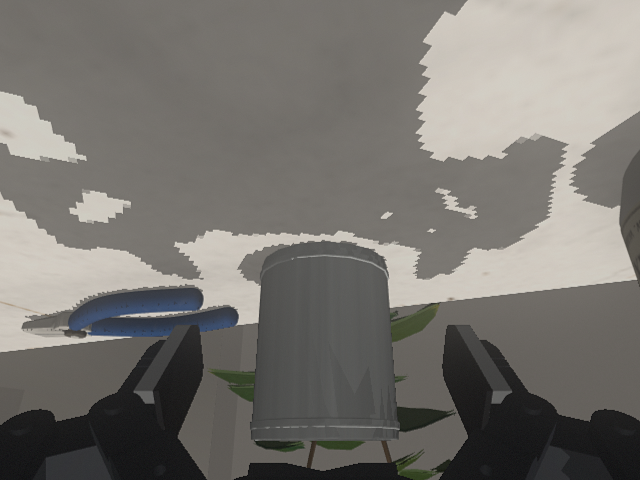

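```bash
python3 -m crank '[{"translation":[0,0,0.012],"delta_rot":[0,0,0]},{"translation":[0,0,0.012],"delta_rot":[0,0,0]},{"translation":[0,0,0.012],"delta_rot":[0,0,0]},{"translation":[0,0,0.012],"delta_rot":[0,0,0]},{"translation":[0,0,0.012],"delta_rot":[0,0,0]},{"translation":[0,0,0.012],"delta_rot":[0,0,0]}]' 1; python3 - <<'E'
from h import *
from bench import *
s=r.read_state();R0=R.from_rotvec(s["tcp_rot"]);print(s["ft_force"],s["gripper_width"])
print("lift 100 mm:",R0.inv().apply([0,0,.1])/.25)
print("G",s["tool_pos"]+R0.apply([0,0,r.grip_depth]), R0.as_matrix().round(3))
E
```

```text
clock: 11.25
tool_pos: [0.6267, 0.2692, 0.0179]
tcp_rot: [-0.474, 2.315, 0.2]
ft_force: [-5.0, -1.9, 8.3]
gripper_width: 0.526
[-4.95022051 -1.94823839  8.28112597] 0.5257220015579169
lift 100 mm: [-0.28355418  0.00078168 -0.28212837]
G [0.61449077 0.26394128 0.03108595] [[-0.649 -0.394  0.651]
 [-0.277  0.919  0.28 ]
 [-0.709  0.002 -0.705]]
```

```bash
python3 -m crank '[{"translation":[-0.05,0,-0.05],"delta_rot":[0,0,0]},{"translation":[-0.12,0,-0.12],"delta_rot":[0,0,0]},{"translation":[-0.2,0,-0.2],"delta_rot":[0,0,0]},{"translation":[-0.28,0,-0.28],"delta_rot":[0,0,0]},{"translation":[-0.36,0,-0.36],"delta_rot":[0,0,0]},{"translation":[-0.4,0,-0.4],"delta_rot":[0,0,0]},{"translation":[-0.4,0,-0.4],"delta_rot":[0,0,0]}]'; cat > g.py <<'E'
from h import *
from bench import *
import sys
from scipy.optimize import least_squares
s=r.read_state();R0=R.from_rotvec(s["tcp_rot"])
c=calibration("wrist");p,d=capture("wrist");cv2.imwrite(f"pics/{sys.argv[1]}.png",p[:,:,::-1])
t=trace("flask","wrist");print([(x["confidence"],x["location"]) for x in t])
P,u,v=pts(d,c,cv2.erode(t[0]["region"].astype(np.uint8),np.ones((9,9)))>0)
P=P[::5]; t0=s["tool_pos"]+R0.apply([0,0,r.grip_depth])
def res(a):
    o=np.array([a[0],a[1],t0[2]]);ax=np.array([a[2],a[3],1]);ax/=np.linalg.norm(ax)
    w=P-o;return np.linalg.norm(w-np.outer(w@ax,ax),axis=1)-.023
f=least_squares(res,[t0[0],t0[1],0,0],loss="soft_l1",f_scale=.001)
print("axis at G height",f.x[:2],"tilt",f.x[2:],"rms",np.sqrt((res(f.x)**2).mean()),"z range",np.percentile(P[:,2],[1,99]),"G",t0)
print("in tool",R0.inv().apply(np.array([f.x[0],f.x[1],t0[2]])-s["tool_pos"]),"F",s["ft_force"],s["gripper_width"])
E
python3 g.py w5
```

```text
clock: 11.95
tool_pos: [0.627, 0.2691, 0.161]
tcp_rot: [-0.473, 2.312, 0.2]
ft_force: [-0.2, 0.7, -1.9]
gripper_width: 0.524
[(0.57, [323.7, 347.4])]
axis at G height [0.61516575 0.26426834] tilt [-0.00249695 -0.00329689] rms 0.0005617810294178949 z range [0.14567719 0.19967147] G [0.61481522 0.26380029 0.17413841]
in tool [-0.00035598  0.00029224 -0.01833971] F [-0.24922469  0.68242154 -1.94533985] 0.5244701674603256
```

View pics/w5.png

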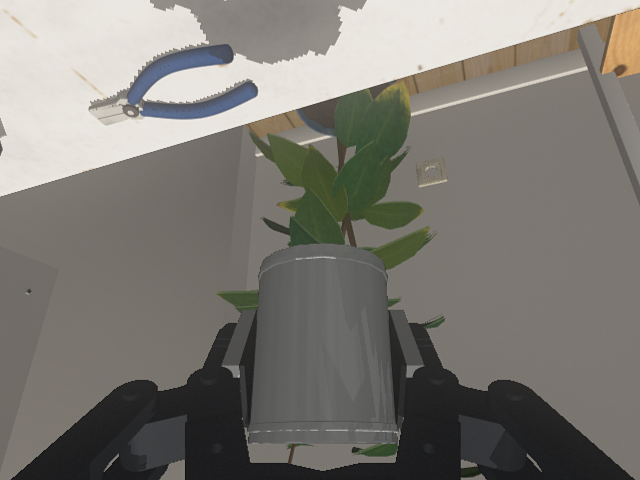

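```bash
cat > k.py <<'E'
from h import *
from bench import *
import sys
kxd,zb,ky=float(sys.argv[1]),float(sys.argv[2]),float(sys.argv[3]) if len(sys.argv)>3 else 0
yw=np.radians(-2.5);kx=np.array([np.cos(yw),np.sin(yw),0]);kyv=np.array([-np.sin(yw),np.cos(yw),0])
z=kx*.7071+np.array([0,0,-.7071]);T=tool(z,kyv)
G=np.array([.7262,-.0119,0])+kxd*kx+ky*kyv+[0,0,zb+.031]
go(G+z*.0187,T)
s=r.read_state();R0=R.from_rotvec(s["tcp_rot"]);print("F",s["ft_force"])
g=s["tool_pos"]+R0.apply([0,0,r.grip_depth])-np.array([.7262,-.0119,0]);print("now kx,ky,zb",g@kx,g@kyv,g[2]-.031)
print("kx dir",R0.inv().apply(kx)*4,"z dir",R0.inv().apply([0,0,4]))
E
python3 k.py -.20 .14
```

```text
flip 0 delta_rot [0.1015 0.0002 0.1005] deg 25.7
flip 1 delta_rot [-3.000e-04  1.440e-01 -8.884e-01] deg 162.0
pos [0.62619206 0.26876091 0.15815184] q [-0.51  0.54 -0.03  2.18  2.86  0.38 -1.39] translation [0.528, -0.8655, -0.5296] mm 285.9 clock 12.05
F [ 1.4557247   0.81440812 -2.6751855 ]
now kx,ky,zb -0.12407254688227048 0.2702666119712723 0.1403589775335409
kx dir [-2.54807214 -1.73461301  2.54920499] z dir [-2.83178296  0.0080368  -2.82505587]
```

```bash
python3 -m crank '[{"translation":[0.066,-0.108,-0.066],"delta_rot":[0.013,0,0.013]},{"translation":[0.132,-0.216,-0.132],"delta_rot":[0.026,0,0.026]},{"translation":[0.198,-0.324,-0.198],"delta_rot":[0.039,0,0.039]},{"translation":[0.264,-0.432,-0.264],"delta_rot":[0.052,0,0.052]},{"translation":[0.33,-0.54,-0.33],"delta_rot":[0.065,0,0.064]},{"translation":[0.396,-0.648,-0.396],"delta_rot":[0.078,0,0.077]},{"translation":[0.462,-0.757,-0.462],"delta_rot":[0.09,0,0.089]},{"translation":[0.528,-0.865,-0.53],"delta_rot":[0.101,0,0.1]}]'; python3 -m crank '[{"translation":[0,0,0],"delta_rot":[0,0,0]},{"translation":[0,0,0],"delta_rot":[0,0,0]}]'; python3 k.py -.14 .108; python3 g.py w6; python3 - <<'E'
from bench import *
import cv2
p,d=capture("side");cv2.imwrite("pics/s6.png",p[:,:,::-1])
E
```

```text
clock: 12.85
tool_pos: [0.5674, 0.0778, 0.1399]
tcp_rot: [-0.084, 2.355, 0.038]
ft_force: [1.1, -0.4, -3.5]
gripper_width: 0.523
clock: 13.05
tool_pos: [0.5679, 0.0772, 0.1399]
tcp_rot: [-0.082, 2.355, 0.039]
ft_force: [0.9, 0.0, -2.3]
gripper_width: 0.519
flip 0 delta_rot [ 0.0266 -0.0002  0.0251] deg 6.6
flip 1 delta_rot [ 3.000e-04  4.070e-02 -9.741e-01] deg 175.5
pos [0.56785417 0.07718753 0.13987615] q [ 0.    0.52 -0.43  2.43  2.53  0.67 -1.14] translation [-0.0336, -0.3426, 0.1117] mm 90.5 clock 13.05
F [ 0.92658008  0.04548697 -2.3488837 ]
now kx,ky,zb -0.17520766864578075 0.0805381352448588 0.12210323743374285
kx dir [-2.81182322 -0.45796807  2.80783109] z dir [-2.82749863  0.01346027 -2.8293233 ]
[(0.67, [323.7, 347.5])]
axis at G height [0.55496292 0.07689022] tilt [ 0.00139986 -0.0029001 ] rms 0.0005689732980738546 z range [0.12507284 0.17890392] G [0.55467211 0.07620393 0.15310324]
in tool [-0.00023809  0.00066389 -0.0184589 ] F [ 0.92658008  0.04548697 -2.3488837 ] 0.5194889814433119
```

View pics/w6.png

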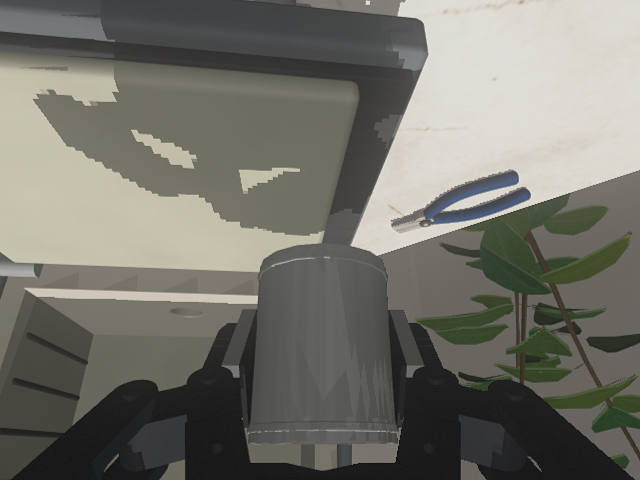

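View pics/s6.png

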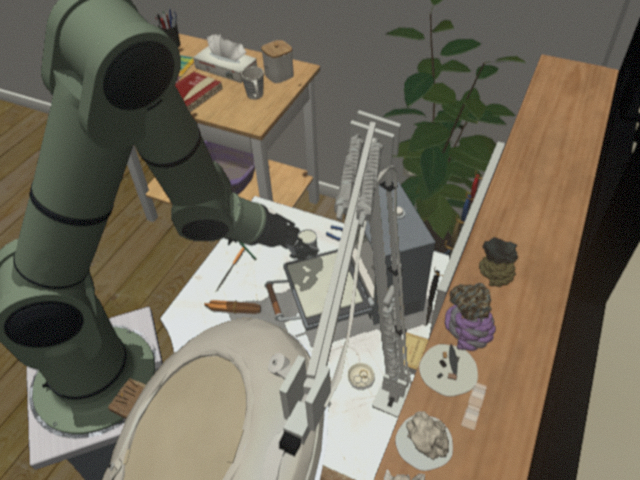

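```bash
python3 -m crank '[{"translation":[-0.025,-0.06,0.04],"delta_rot":[0.005,0,0.005]},{"translation":[-0.05,-0.12,0.09],"delta_rot":[0.01,0,0.01]},{"translation":[-0.054,-0.2,0.09],"delta_rot":[0.018,0,0.018]},{"translation":[-0.054,-0.28,0.09],"delta_rot":[0.024,0,0.022]},{"translation":[-0.054,-0.343,0.092],"delta_rot":[0.0266,0,0.025]},{"translation":[-0.054,-0.343,0.092],"delta_rot":[0.0266,0,0.025]},{"translation":[-0.054,-0.343,0.092],"delta_rot":[0.0266,0,0.025]}]'; python3 k.py -.032 .105; python3 g.py w7;  python3 - <<'E'
from h import *
from bench import *
c=calibration("wrist")
print([(x["confidence"],x["location"],int(x["region"].sum())) for x in trace("drain","wrist")])
print("proj drain", proj([[.7262-.032,-.0119+.0014,.097]],c))
E
```

```text
clock: 13.9
tool_pos: [0.6001, -0.006, 0.1341]
tcp_rot: [0.05, 2.354, -0.022]
ft_force: [-0.4, 0.1, -2.9]
gripper_width: 0.522
flip 0 delta_rot [-0.      0.0005  0.0003] deg 0.1
flip 1 delta_rot [-8.000e-04 -0.000e+00 -9.997e-01] deg 179.9
pos [ 0.60013558 -0.00597442  0.13406956] q [ 0.13  0.55 -0.38  2.37  2.6   0.62 -1.14] translation [-0.2714, -0.0019, 0.3362] mm 108.0 clock 13.9
F [-0.39344045  0.13821755 -2.88582612]
now kx,ky,zb -0.1394465079399127 0.00042220560964034877 0.11627172395772656
kx dir [-2.82399089e+00 -2.31025781e-03  2.83285547e+00] z dir [-2.83285423e+00 -2.65663765e-03 -2.82399182e+00]
[(0.8, [322.7, 347.8])]
axis at G height [ 0.58720731 -0.00464902] tilt [-0.00218592  0.00273277] rms 0.0005626745107729158 z range [0.11904587 0.17291594] G [ 0.58690463 -0.00539562  0.14727172]
in tool [-0.00019116  0.00075894 -0.01850895] F [-0.39344045  0.13821755 -2.88582612] 0.5222481314221784
[(0.79, [329.3, 143.3], 175950)]
proj drain [[318.56678515 306.65456564]]
```

View pics/w7.png

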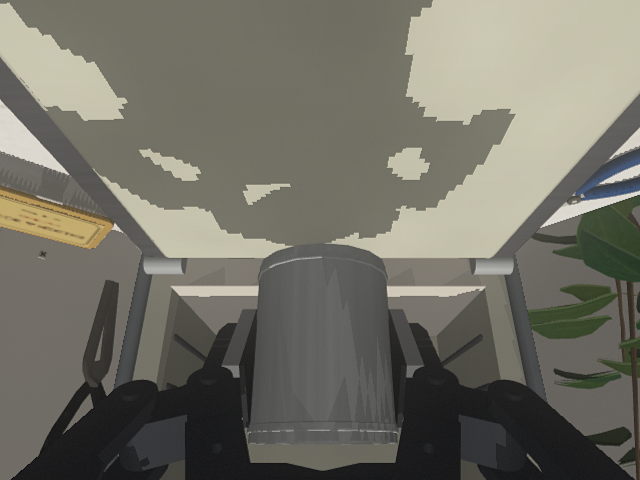

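```bash
python3 - <<'E'
from h import *
from bench import *
c=calibration("wrist")
yw=np.radians(-2.5);kx=np.array([np.cos(yw),np.sin(yw),0]);kyv=np.array([-np.sin(yw),np.cos(yw),0])
K=lambda a,b,z:np.array([.7262,-.0119,0])+a*kx+b*kyv+[0,0,z]
print("mouth lower corners px",proj([K(-.075,.085,.097),K(-.075,-.085,.097)],c))
s=r.read_state();R0=R.from_rotvec(s["tcp_rot"]).as_matrix();Rm=cv2.Rodrigues(c["rvec"])[0];t=np.ravel(c["tvec"])
# cam<-tool
Rct=Rm@R0; tct=Rm@s["tool_pos"]+t
R6=R.from_rotvec([-.082,2.355,.039]).as_matrix();p6=np.array([.56785,.07719,.13988])
Rm6=Rct@R6.T; t6=tct-Rm6@p6; c6=dict(mtx=c["mtx"],rvec=cv2.Rodrigues(Rm6)[0],tvec=t6)
print("w6 drain expected",proj([K(-.032,0,.097)],c6),"from pixel",ray_z(187,312,.097,c6), "model",K(-.032,0,.097))
a=cv2.imread("pics/w6.png")[270:350,0:260];cv2.imwrite("pics/w6c.png",cv2.resize(a,None,fx=3,fy=3))
a=cv2.imread("pics/w7.png")[240:380,130:530];cv2.imwrite("pics/w7c.png",cv2.resize(a,None,fx=2,fy=2))
E
```

```text
mouth lower corners px [[479.01854023 282.36724489]
 [156.20322572 281.97842566]]
w6 drain expected [[178.61180275 310.60025606]] from pixel [ 0.69721317 -0.00555335  0.097     ] model [ 0.69423046 -0.01050418  0.097     ]
```

View pics/w6c.png

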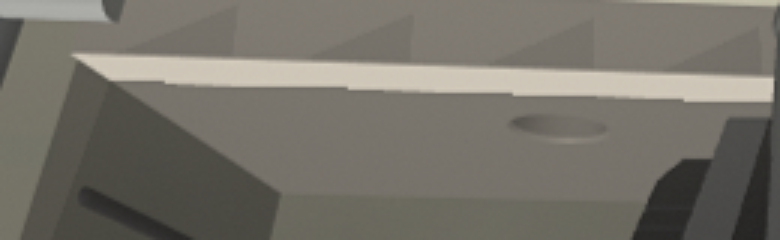

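View pics/w7c.png

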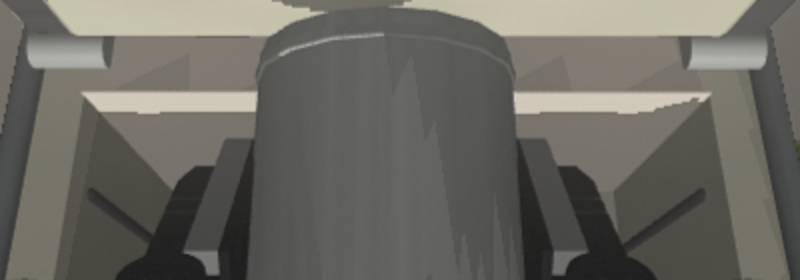

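The wrist view (drain at (186,312) in w6, mouth corners at columns 171 and 486 in w7) and the grasped flask agree with each other. The top camera is off by about 2 mm in x and 6 mm in y, so I'm correcting the kiln origin to (0.7295, -0.0064).

```bash
sed -i 's/\.7262,-\.0119/.7295,-.0064/g' k.py; sed -i 's/\.7277,-\.0119/.7295,-.0064/' h.py; python3 k.py -.09 .106 -.0007; python3 k.py -.032 .106 -.0007; python3 - <<'E'
from h import *
from bench import *
c=calibration("wrist")
yw=np.radians(-2.5);kx=np.array([np.cos(yw),np.sin(yw),0]);kyv=np.array([-np.sin(yw),np.cos(yw),0])
K=lambda a,b,z:np.array([.7295,-.0064,0])+a*kx+b*kyv+[0,0,z]
print("mouth lower corners px",proj([K(-.075,.085,.097),K(-.075,-.085,.097)],c))
E
```

```text
flip 0 delta_rot [0.0005 0.0005 0.0007] deg 0.2
flip 1 delta_rot [-8.000e-04  7.000e-04 -9.993e-01] deg 179.9
pos [ 0.60012321 -0.00484455  0.13413442] q [ 0.13  0.55 -0.38  2.37  2.6   0.62 -1.14] translation [-0.1191, 0.0131, 0.1781] mm 53.7 clock 14.05
F [ 0.00551338  1.64416373 -3.25089944]
now kx,ky,zb -0.14256657837164022 -0.004116495960108189 0.11633507013303279
kx dir [-2.82365746 -0.00997564  2.8331712 ] z dir [-2.83317658e+00 -1.78753856e-03 -2.82366911e+00]
flip 0 delta_rot [0.0005 0.0005 0.0007] deg 0.2
flip 1 delta_rot [-8.000e-04  7.000e-04 -9.993e-01] deg 179.9
pos [ 0.60012321 -0.00484455  0.13413442] q [ 0.13  0.55 -0.38  2.37  2.6   0.62 -1.14] translation [-0.2828, 0.0125, 0.3425] mm 111.1 clock 14.05
F [ 0.00551338  1.64416373 -3.25089944]
now kx,ky,zb -0.14256657837164022 -0.004116495960108189 0.11633507013303279
kx dir [-2.82365746 -0.00997564  2.8331712 ] z dir [-2.83317658e+00 -1.78753856e-03 -2.82366911e+00]
mouth lower corners px [[487.66648761 284.39326822]
 [168.80101621 284.01202371]]
```

```bash
python3 -m crank '[{"translation":[-0.03,0.012,0.06],"delta_rot":[0,0,0]},{"translation":[-0.07,0.012,0.11],"delta_rot":[0,0,0]},{"translation":[-0.111,0.0125,0.187],"delta_rot":[0,0,0]},{"translation":[-0.15,0.0125,0.226],"delta_rot":[0,0,0]},{"translation":[-0.19,0.0125,0.266],"delta_rot":[0,0,0]},{"translation":[-0.23,0.0125,0.306],"delta_rot":[0,0,0]},{"translation":[-0.274,0.0125,0.351],"delta_rot":[0,0,0]},{"translation":[-0.274,0.0125,0.351],"delta_rot":[0,0,0]}]'; python3 k.py -.032 .097 -.0007; python3 g.py w8;python3 - <<'E'
from bench import *
import cv2
p,d=capture("side");cv2.imwrite("pics/s8.png",cv2.resize(p[150:350,230:470,::-1],None,fx=3,fy=3))
E
```

```text
clock: 14.85
tool_pos: [0.7121, -0.0062, 0.121]
tcp_rot: [0.048, 2.353, -0.021]
ft_force: [-1.2, 0.4, -2.5]
gripper_width: 0.526
flip 0 delta_rot [0.0005 0.0009 0.0006] deg 0.2
flip 1 delta_rot [-1.500e-03  7.000e-04 -9.994e-01] deg 179.9
pos [ 0.71212037 -0.00617854  0.12096071] q [ 0.09  0.66 -0.29  2.1   2.55  0.47 -1.04] translation [0.0215, -0.0006, 0.0135] mm 6.3 clock 14.85
F [-1.2029047   0.36003887 -2.53719642]
now kx,ky,zb -0.03063431539947952 -0.0005640298773804832 0.10314479649296107
kx dir [-2.82011584 -0.00941598  2.83669843] z dir [-2.83670413e+00 -1.22195016e-03 -2.82012557e+00]
[(0.73, [322.4, 345.3])]
axis at G height [ 0.69914287 -0.00488401] tilt [-0.0022378   0.00112535] rms 0.0005634374830103385 z range [0.10605805 0.15967328] G [ 0.69887024 -0.00562724  0.1341448 ]
in tool [-0.00017059  0.00075385 -0.01852873] F [-1.2029047   0.36003887 -2.53719642] 0.5258057320936371
```

View pics/w8.png

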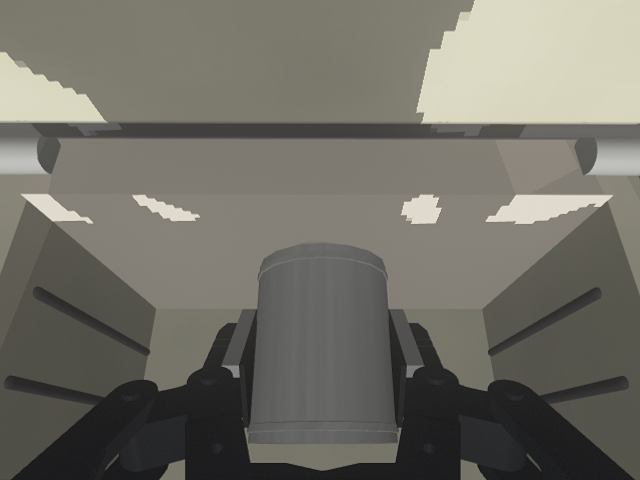

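```bash
python3 - <<'E'
from h import *
from bench import *
c=calibration("wrist")
q=[ray_z(u,v,.097,c) for u,v in((22,195),(613,195),(155,309),(484,309))]
for p in q: print(p)
f=(q[0]+q[1])/2;b=(q[2]+q[3])/2;print("front mid",f,"back mid",b,"depth",np.linalg.norm(b-f),"w",np.linalg.norm(q[1]-q[0]),np.linalg.norm(q[3]-q[2]))
d=(b-f);print("drain est",f+d*(43/112),"yaw",np.degrees(np.arctan2(d[1],d[0])),"yaw front",np.degrees(np.arctan2(-(q[1]-q[0])[0],(q[1]-q[0])[1])))
E
```

```text
[ 0.65047852 -0.08890803  0.097     ]
[0.65730616 0.0794286  0.097     ]
[ 0.76031576 -0.09447808  0.097     ]
[0.76706937 0.07571889 0.097     ]
front mid [ 0.65389234 -0.00473971  0.097     ] back mid [ 0.76369256 -0.0093796   0.097     ] depth 0.10989821149744955 w 0.16847503653493018 0.17033091039406317
drain est [ 0.69604779 -0.0065211   0.097     ] yaw -2.4197374136137504 yaw front -2.32261219617565
```

```bash
python3 -m crank '[{"translation":[0.012,-0.004,0.002],"delta_rot":[0,0,0]},{"translation":[0.018,-0.004,0.008],"delta_rot":[0,0,0]},{"translation":[0.023,-0.004,0.012],"delta_rot":[0,0,0]},{"translation":[0.023,-0.004,0.012],"delta_rot":[0,0,0]},{"translation":[0.023,-0.004,0.012],"delta_rot":[0,0,0]}]'; python3 k.py -.032 .097 -.0007
```

```text
clock: 15.5
tool_pos: [0.7088, -0.0079, 0.115]
tcp_rot: [0.049, 2.353, -0.021]
ft_force: [-5.4, -1.1, 7.0]
gripper_width: 0.524
flip 0 delta_rot [0.0002 0.0009 0.0005] deg 0.2
flip 1 delta_rot [-1.400e-03  4.000e-04 -9.995e-01] deg 179.9
pos [ 0.70878372 -0.00790407  0.11497771] q [ 0.1   0.67 -0.3   2.11  2.57  0.49 -1.05] translation [-0.0047, 0.0068, 0.0058] mm 2.5 clock 15.5
F [-5.40681695 -1.12823244  6.96950576]
now kx,ky,zb -0.03388993209250345 -0.0024194427662694077 0.09716442524200197
kx dir [-2.82068099 -0.00679646  2.83614396] z dir [-2.83614394 -0.00283801 -2.82068777]
```

```bash
python3 -m crank '[{"translation":[0,0,0],"delta_rot":[0,0,0]},{"translation":[0,0,0],"delta_rot":[0,0,0]},{"translation":[0,0,0],"delta_rot":[0,0,0]},{"translation":[0,0,0],"delta_rot":[0,0,0]},{"translation":[0,0,0],"delta_rot":[0,0,0]}]' -0.8; python3 g.py w9
```

```text
clock: 16.0
tool_pos: [0.7087, -0.0078, 0.1144]
tcp_rot: [0.049, 2.354, -0.021]
ft_force: [0.4, 0.0, 0.4]
gripper_width: 0.901
[(0.97, [322.7, 348.2])]
axis at G height [ 0.69550219 -0.00661439] tilt [-6.39331407e-04  9.76935485e-05] rms 0.0005622051311442347 z range [0.09973593 0.15390458] G [ 0.69545726 -0.00721726  0.12763095]
in tool [-1.41595447e-05  6.04225803e-04 -1.86862584e-02] F [0.38990617 0.04131012 0.42992526] 0.9012092359926624
```

View pics/w9.png

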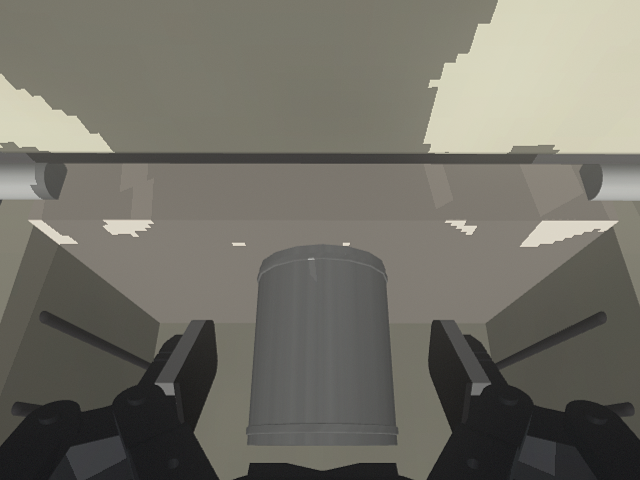

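The flask stands upright, released, with both pads clear at columns 215 and 430. Now I'll back out along the tool axis.

```bash
python3 - <<'E'
from h import *
from bench import *
c=calibration("wrist")
q=[ray_z(u,v,.097,c) for u,v in((30,220),(618,220),(160,322),(486,322))]
f=(q[0]+q[1])/2;b=(q[2]+q[3])/2;print("drain est",f+(b-f)*(43/112),np.linalg.norm(b-f))
E
python3 -m crank '[{"translation":[0,0,-0.06],"delta_rot":[0,0,0]},{"translation":[0,0,-0.15],"delta_rot":[0,0,0]},{"translation":[0,0,-0.25],"delta_rot":[0,0,0]},{"translation":[0,0,-0.37],"delta_rot":[0,0,0]},{"translation":[0,0,-0.5],"delta_rot":[0,0,0]},{"translation":[0,0,-0.6],"delta_rot":[0,0,0]},{"translation":[0,0,-0.6],"delta_rot":[0,0,0]}]'
python3 - <<'E'
from h import *
from bench import *
c=calibration("wrist");p,d=capture("wrist");cv2.imwrite("pics/w10.png",p[:,:,::-1])
t=trace("flask","wrist");print([(x["confidence"],x["location"]) for x in t])
kx=np.array([np.cos(np.radians(2.5)),-np.sin(np.radians(2.5)),0])
go([.50,-.004,.30],tool([0,0,-1],kx))
E
```

```text
drain est [ 0.69868167 -0.00628964  0.097     ] 0.10959589626511299
clock: 16.8
tool_pos: [0.6016, -0.0032, 0.2227]
tcp_rot: [0.048, 2.351, -0.021]
ft_force: [-0.8, -0.8, -0.6]
gripper_width: 0.9
[(0.86, [322.2, 219.4])]
flip 0 delta_rot [0.1963 0.1962 0.4723] deg 98.6
flip 1 delta_rot [-0.1961  0.1962 -0.4709] deg 98.4
pos [ 0.60298454 -0.00316808  0.22093924] q [ 0.05  0.33 -0.26  2.32  2.43  0.36 -1.  ] translation [0.0657, -0.0206, -0.5147] mm 129.8 clock 16.9
```

View pics/w10.png

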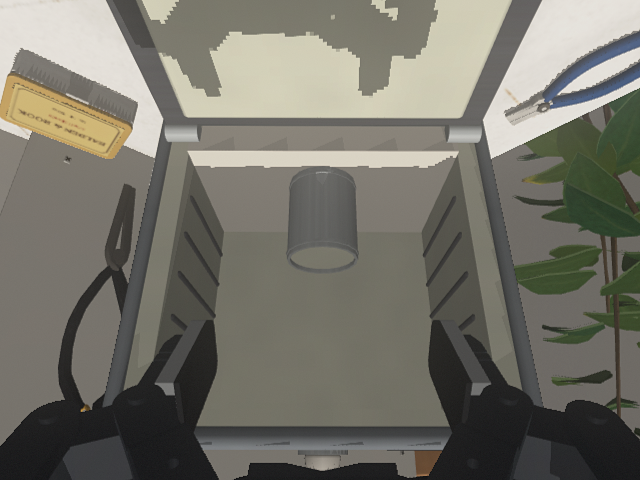

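```bash
python3 -m crank '[{"translation":[0.02,-0.006,-0.15],"delta_rot":[0,0,0]},{"translation":[0.04,-0.012,-0.3],"delta_rot":[0.016,0.016,0.04]},{"translation":[0.065,-0.02,-0.45],"delta_rot":[0.032,0.032,0.079]},{"translation":[0.065,-0.02,-0.51],"delta_rot":[0.049,0.049,0.118]},{"translation":[0.065,-0.02,-0.51],"delta_rot":[0.065,0.065,0.157]},{"translation":[0.065,-0.02,-0.51],"delta_rot":[0.082,0.082,0.196]},{"translation":[0.065,-0.02,-0.51],"delta_rot":[0.098,0.098,0.236]},{"translation":[0.065,-0.02,-0.51],"delta_rot":[0.114,0.114,0.275]}]' 0;  python3 - <<'E'
from h import *
kx=np.array([np.cos(np.radians(2.5)),-np.sin(np.radians(2.5)),0])
go([.438,0.000,.25],tool([0,0,-1],kx))
E
```

```text
clock: 17.7
tool_pos: [0.5005, -0.0043, 0.2982]
tcp_rot: [0.675, 2.438, -0.061]
ft_force: [0.1, -1.8, -0.5]
gripper_width: 0.499
flip 0 delta_rot [0.1367 0.1524 0.3308] deg 70.0
flip 1 delta_rot [-0.174   0.156  -0.6339] deg 121.6
pos [ 0.50054703 -0.00427109  0.29824061] q [-0.29  0.03 -0.08  2.28  0.88  0.51 -0.05] translation [0.2892, -0.1269, 0.019] mm 79.1 clock 17.7
```

```bash
python3 -m crank '[{"translation":[0.05,-0.02,0],"delta_rot":[0.017,0.019,0.041]},{"translation":[0.1,-0.04,0.01],"delta_rot":[0.034,0.038,0.082]},{"translation":[0.15,-0.06,0.01],"delta_rot":[0.051,0.057,0.124]},{"translation":[0.2,-0.08,0.01],"delta_rot":[0.068,0.076,0.165]},{"translation":[0.24,-0.1,0.015],"delta_rot":[0.085,0.095,0.206]},{"translation":[0.27,-0.12,0.02],"delta_rot":[0.102,0.114,0.247]},{"translation":[0.289,-0.127,0.02],"delta_rot":[0.12,0.133,0.289]},{"translation":[0.289,-0.127,0.02],"delta_rot":[0.1367,0.152,0.331]}]';  python3 - <<'E'
from h import *
kx=np.array([np.cos(np.radians(2.5)),-np.sin(np.radians(2.5)),0])
go([.438,0.000,.25],tool([0,0,-1],kx))
E
```

```text
clock: 18.5
tool_pos: [0.4392, -0.0005, 0.2492]
tcp_rot: [2.243, 2.183, -0.002]
ft_force: [-0.3, 0.1, -0.4]
gripper_width: 0.502
flip 0 delta_rot [0.0023 0.0029 0.0052] deg 1.1
flip 1 delta_rot [-0.0045  0.0036 -0.9948] deg 179.1
pos [ 0.43920716 -0.00054741  0.24917499] q [-0.14  0.2  -0.01  2.05  0.01  0.89 -0.18] translation [0.002, -0.0049, -0.0034] mm 1.6 clock 18.5
```

```bash
python3 -m crank '[{"translation":[0.002,-0.004,0.15],"delta_rot":[0.002,0.003,0.005]},{"translation":[0.002,-0.004,0.3],"delta_rot":[0.002,0.003,0.005]},{"translation":[0.002,-0.004,0.45],"delta_rot":[0.002,0.003,0.005]},{"translation":[0.002,-0.004,0.6],"delta_rot":[0.002,0.003,0.005]},{"translation":[0.002,-0.004,0.69],"delta_rot":[0.002,0.003,0.005]},{"translation":[0.002,-0.004,0.775],"delta_rot":[0.002,0.003,0.005]},{"translation":[0.002,-0.004,0.775],"delta_rot":[0.002,0.003,0.005]}]';  python3 -m crank '[{"translation":[0,0,0],"delta_rot":[0,0,0]},{"translation":[0,0,0],"delta_rot":[0,0,0]},{"translation":[0,0,0],"delta_rot":[0,0,0]},{"translation":[0,0,0],"delta_rot":[0,0,0]}]' 1; python3 - <<'E'
from h import *
R0,G,a0,g=door()
for a in np.linspace(a0,0,19)[1:]: print(round(a,3),np.round(R0.inv().apply(G(a)-G(a0))/.25,3))
E
```

```text
clock: 19.2
tool_pos: [0.4391, -0.0026, 0.0536]
tcp_rot: [2.263, 2.177, -0.003]
ft_force: [0.1, -0.2, 0.3]
gripper_width: 0.503
clock: 19.6
tool_pos: [0.4388, -0.0025, 0.0569]
tcp_rot: [2.262, 2.176, 0.001]
ft_force: [-9.8, 1.2, -4.8]
gripper_width: 0.166
grasp [ 0.43878386 -0.00247841  0.07562658] radius 0.21381605410605115 a0 1.5586329943150057 side 0.016663430242084054 F [-9.77118799  1.21488485 -4.79183639] 0.16606401413595126
1.472 [-0.     0.    -0.074]
1.385 [-0.     0.007 -0.148]
1.299 [-0.     0.02  -0.221]
1.212 [-0.001  0.039 -0.293]
1.126 [-0.001  0.064 -0.363]
1.039 [-0.001  0.096 -0.43 ]
0.952 [-0.001  0.132 -0.494]
0.866 [-0.002  0.175 -0.555]
0.779 [-0.002  0.222 -0.612]
0.693 [-0.002  0.275 -0.665]
0.606 [-0.003  0.331 -0.713]
0.52 [-0.003  0.392 -0.756]
0.433 [-0.004  0.456 -0.793]
0.346 [-0.004  0.523 -0.825]
0.26 [-0.004  0.593 -0.851]
0.173 [-0.005  0.664 -0.871]
0.087 [-0.005  0.737 -0.884]
0.0 [-0.006  0.811 -0.891]
```

```bash
python3 -m crank '[{"translation":[0,0,-0.074],"delta_rot":[0,0,0]},{"translation":[0,0.007,-0.148],"delta_rot":[0,0,0]},{"translation":[0,0.02,-0.221],"delta_rot":[0,0,0]},{"translation":[0,0.039,-0.293],"delta_rot":[0,0,0]},{"translation":[0,0.064,-0.363],"delta_rot":[0,0,0]},{"translation":[0,0.096,-0.43],"delta_rot":[0,0,0]},{"translation":[0,0.132,-0.494],"delta_rot":[0,0,0]},{"translation":[0,0.132,-0.494],"delta_rot":[0,0,0]}]'; python3 - <<'E'
from h import *
R0,G,a0,g=door()
for a in np.linspace(a0,0,12)[1:]: print(round(a,3),np.round(R0.inv().apply(G(a)-g)/.25,3))
E
```

```text
clock: 20.4
tool_pos: [0.4716, -0.0039, 0.1825]
tcp_rot: [2.262, 2.175, 0.002]
ft_force: [-18.2, -0.8, 10.5]
gripper_width: 0.168
grasp [ 0.47152535 -0.00388338  0.20124698] radius 0.21497921448593396 a0 0.9434685455641649 side 0.01668796485901758 F [-18.24205913  -0.75134149  10.53997852] 0.16798250934111372
0.858 [ 0.035  0.045 -0.059]
0.772 [ 0.034  0.092 -0.115]
0.686 [ 0.034  0.145 -0.166]
0.6 [ 0.034  0.201 -0.213]
0.515 [ 0.033  0.261 -0.256]
0.429 [ 0.033  0.325 -0.292]
0.343 [ 0.033  0.392 -0.324]
0.257 [ 0.032  0.461 -0.349]
0.172 [ 0.032  0.532 -0.368]
0.086 [ 0.032  0.604 -0.381]
0.0 [ 0.031  0.677 -0.388]
```

```bash
python3 -m crank '[{"translation":[0,0.045,-0.059],"delta_rot":[0,0,0]},{"translation":[0,0.092,-0.115],"delta_rot":[0,0,0]},{"translation":[0,0.145,-0.166],"delta_rot":[0,0,0]},{"translation":[0,0.201,-0.213],"delta_rot":[0,0,0]},{"translation":[0,0.261,-0.256],"delta_rot":[0,0,0]},{"translation":[0,0.325,-0.292],"delta_rot":[0,0,0]},{"translation":[0,0.392,-0.324],"delta_rot":[0,0,0]},{"translation":[0,0.392,-0.324],"delta_rot":[0,0,0]}]'; python3 - <<'E'
from h import *
R0,G,a0,g=door()
for a in list(np.linspace(a0,0,6)[1:])+[-.02]: print(round(a,3),np.round(R0.inv().apply(G(a)-g)/.25,3))
E
```

```text
clock: 21.2
tool_pos: [0.5719, -0.0083, 0.2664]
tcp_rot: [2.259, 2.171, 0.01]
ft_force: [-16.8, -5.1, 44.0]
gripper_width: 0.162
grasp [ 0.57175324 -0.00822235  0.2850641 ] radius 0.21565864533040632 a0 0.32660627844698703 side 0.0167249975623494 F [-16.84683792  -5.0887571   44.01934544] 0.16238791962058433
0.261 [ 0.035  0.055 -0.014]
0.196 [ 0.034  0.109 -0.029]
0.131 [ 0.034  0.164 -0.041]
0.065 [ 0.034  0.219 -0.049]
0.0 [ 0.034  0.275 -0.053]
-0.02 [ 0.034  0.292 -0.054]
```

```bash
python3 -m crank '[{"translation":[0,0.03,-0.02],"delta_rot":[0,0,0]},{"translation":[0,0.075,-0.032],"delta_rot":[0,0,0]},{"translation":[0,0.12,-0.042],"delta_rot":[0,0,0]},{"translation":[0,0.164,-0.052],"delta_rot":[0,0,0]},{"translation":[0,0.2,-0.058],"delta_rot":[0,0,0]},{"translation":[0,0.235,-0.062],"delta_rot":[0,0,0]},{"translation":[0,0.235,-0.062],"delta_rot":[0,0,0]}]'; python3 - <<'E'
from h import *
R0,G,a0,g=door()
for a in [0,-.02]: print(round(a,3),np.round(R0.inv().apply(G(a)-g)/.25,3))
E
```

```text
clock: 21.9
tool_pos: [0.6307, -0.0108, 0.2814]
tcp_rot: [2.258, 2.17, 0.01]
ft_force: [-1.2, -6.9, 22.6]
gripper_width: 0.162
grasp [ 0.63047341 -0.010793    0.30012421] radius 0.2162199864678171 a0 0.044703157571400566 side 0.016718138427298475 F [-1.21954044 -6.9241665  22.57970889] 0.162065301375412
0 [0.035 0.039 0.005]
-0.02 [0.035 0.056 0.004]
```

```bash
python3 -m crank '[{"translation":[0,0.02,-0.006],"delta_rot":[0,0,0]},{"translation":[0,0.04,-0.006],"delta_rot":[0,0,0]},{"translation":[0,0.05,-0.006],"delta_rot":[0,0,0]},{"translation":[0,0.055,-0.006],"delta_rot":[0,0,0]},{"translation":[0,0.055,-0.006],"delta_rot":[0,0,0]}]'; python3 - <<'E'
from h import *
R0,G,a0,g=door()
E
```

```text
clock: 22.4
tool_pos: [0.6409, -0.0113, 0.2822]
tcp_rot: [2.262, 2.173, 0.002]
ft_force: [-22.6, -5.0, 25.4]
gripper_width: 0.162
grasp [ 0.64086265 -0.01128967  0.30090009] radius 0.21619768514276433 a0 -0.00354141956870363 side 0.016675106750241447 F [-22.6284462   -5.01711992  25.36058716] 0.16164603248534998
```

```bash
python3 -m crank '[{"translation":[0,0,0],"delta_rot":[0,0,0]},{"translation":[0,0,0],"delta_rot":[0,0,0]},{"translation":[0,0,0],"delta_rot":[0,0,0]},{"translation":[0,0,0],"delta_rot":[0,0,0]}]' 0.1; python3 -m crank '[{"translation":[0,0,-0.06],"delta_rot":[0,0,0]},{"translation":[0,0,-0.16],"delta_rot":[0,0,0]},{"translation":[0,0,-0.28],"delta_rot":[0,0,0]},{"translation":[0,0,-0.4],"delta_rot":[0,0,0]},{"translation":[0,0,-0.4],"delta_rot":[0,0,0]}]'; python3 - <<'E'
from h import *
from bench import *
c=calibration("wrist");p,d=capture("wrist");cv2.imwrite("pics/w11.png",p[:,:,::-1])
P,u,v=pts(d,c);col=p[v,u].astype(int)
m=(col[:,0]-col[:,2]>25)&(P[:,2]>.27)&(P[:,2]<.33)&(abs(P[:,0]-.64)<.03); q=P[m]; print(len(q),q.mean(0),np.percentile(q,[2,98],axis=0),np.polyfit(q[:,1],q[:,0],1))
yw=np.radians(-2.5);kx=np.array([np.cos(yw),np.sin(yw),0]);print("bar kx (expect -.089)",(q-[.7295,-.0064,0]).mean(0)@kx)
go([.5,.1,.45])
E
```

```text
clock: 22.8
tool_pos: [0.6427, -0.0098, 0.2795]
tcp_rot: [2.26, 2.175, 0.006]
ft_force: [-0.2, -0.5, 0.2]
gripper_width: 0.445
clock: 23.3
tool_pos: [0.6432, -0.0098, 0.3833]
tcp_rot: [2.258, 2.172, 0.012]
ft_force: [1.3, 0.1, 0.2]
gripper_width: 0.447
3979 [0.64182624 0.00172497 0.3055991 ] [[ 0.63494894 -0.0482808   0.30176416]
 [ 0.64966443  0.04182582  0.30772235]] [0.04297186 0.64175212]
bar kx (expect -.089) -0.08794471588648384
pos [ 0.64265854 -0.0097493   0.38099215] q [-0.1   0.44  0.03  1.35 -0.01  1.34 -0.11] translation [0.4164, -0.5846, -0.2817] mm 192.8 clock 23.35
```

View pics/w11.png

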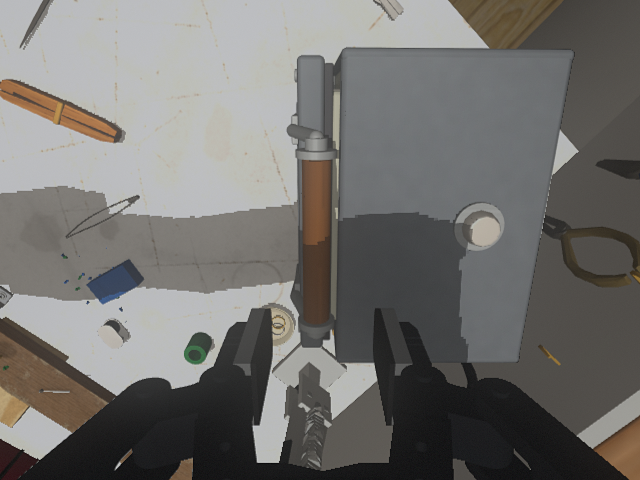

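```bash
python3 -m crank '[{"translation":[0.1,-0.15,-0.14],"delta_rot":[0,0,0]},{"translation":[0.2,-0.3,-0.2],"delta_rot":[0,0,0]},{"translation":[0.4,-0.45,-0.2],"delta_rot":[0,0,0]},{"translation":[0.6,-0.6,-0.2],"delta_rot":[0,0,0]},{"translation":[0.8,-0.7,-0.2],"delta_rot":[0,0,0]},{"translation":[1,-0.8,-0.2],"delta_rot":[0,0,0]},{"translation":[1,-0.9,-0.2],"delta_rot":[0,0,0]},{"translation":[1,-1,-0.2],"delta_rot":[0,0,0]}]'; python3 - <<'E'
from h import *
from bench import *
c=calibration("top");p,d=capture("top");cv2.imwrite("pics/t12.png",p[:,:,::-1])
P,u,v=pts(d,c)
m=(u>=300)&(u<=366)&(v>=215)&(v<=250)&(P[:,2]>.1)&(P[:,2]<.24)
q=P[m]
for it in range(5):
    ctr=q.mean(0); n=np.linalg.svd(q-ctr,full_matrices=False)[2][2]; n=n*-np.sign(n[0]); q=q[abs((q-ctr)@n)<.004]
print("door",ctr,n,len(q),"angle",np.arcsin(-n[2]))
for t in("flux_jar","wax_tube","flask"):
    for x in trace(t,"top")[:1]:
        print(t,x["confidence"],x["location"]); Q,_,_=pts(d,c,x["region"]);print(np.median(Q,0))
E
```

```text
clock: 24.15
tool_pos: [0.3988, 0.2532, 0.4262]
tcp_rot: [2.256, 2.181, 0.003]
ft_force: [0.3, -0.5, 0.1]
gripper_width: 0.45
door [ 0.63452728 -0.06187405  0.19239181] [-0.41925257  0.8040969  -0.42149194] 94 angle 0.43508991807477704
wax_tube 0.51 [418.8, 332.9]
[ 0.45963438 -0.25121128  0.03101318]
```

View pics/t12.png

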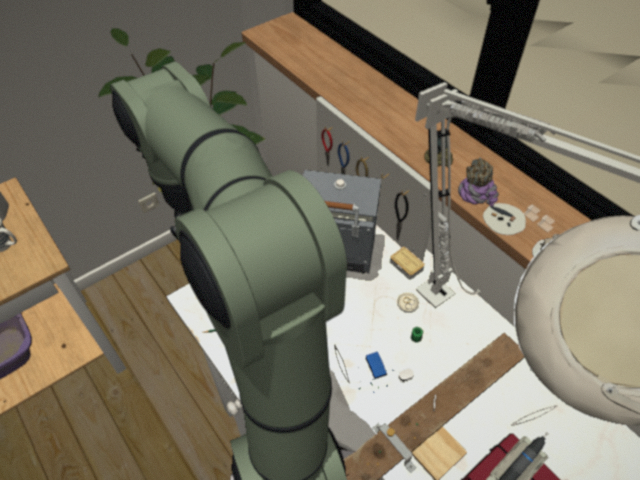

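```bash
python3 -m crank '[{"translation":[0.2,-0.15,0],"delta_rot":[0,0,-0.04]},{"translation":[0.4,-0.3,0],"delta_rot":[0,0,-0.08]},{"translation":[0.6,-0.45,0],"delta_rot":[0,0,-0.12]},{"translation":[0.8,-0.6,0],"delta_rot":[0,0,-0.16]},{"translation":[1,-0.75,0],"delta_rot":[0,0,-0.2]},{"translation":[1,-0.8,0],"delta_rot":[0,0,-0.24]},{"translation":[1,-0.9,0],"delta_rot":[0,0,-0.28]},{"translation":[1,-0.9,0],"delta_rot":[0,0,-0.3]}]'; python3 - <<'E'
from h import *
from bench import *
c=calibration("top");p,d=capture("top");cv2.imwrite("pics/t13.png",p[:,:,::-1])
P,u,v=pts(d,c)
m=(u>=303)&(u<=362)&(v>=228)&(v<=250)&(P[:,2]>.1)&(P[:,2]<.24)
q=P[m]
for it in range(5):
    ctr=q.mean(0); n=np.linalg.svd(q-ctr,full_matrices=False)[2][2]; n=n*-np.sign(n[0]); q=q[abs((q-ctr)@n)<.004]
print("door",ctr,n,len(q),"angle",np.arcsin(-n[2]))
for t in("flux_jar","wax_tube","flask"):
    for x in trace(t,"top")[:1]:
        Q,_,_=pts(d,c,x["region"]);print(t,x["confidence"],x["location"],np.median(Q,0))
E
```

```text
clock: 25.15
tool_pos: [0.182, 0.5104, 0.4248]
tcp_rot: [1.011, 2.971, -0.001]
ft_force: [0.5, -0.4, -0.9]
gripper_width: 0.45
door [ 0.62767761 -0.00743742  0.18065313] [-0.99884183  0.04713232 -0.00967166] 1291 angle 0.00967181047955352
wax_tube 0.73 [417.8, 333.8] [ 0.45857442 -0.25207468  0.0274212 ]
```

View pics/t13.png

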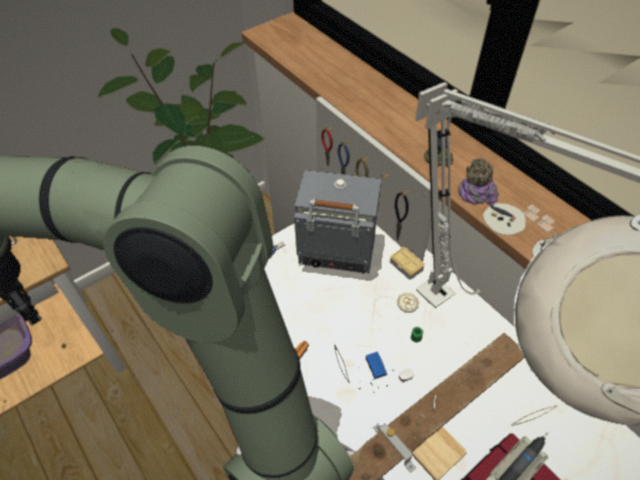

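```bash
python3 - <<'E'
from h import *
from bench import *
c=calibration("side");p,d=capture("side")
for x in trace("flux_jar","side")[:1]:
    Q,_,_=pts(d,c,x["region"]);print(x["confidence"],x["location"],np.median(Q,0))
s=r.read_state();print(s["ft_force"],s["qvel"].round(3),s["clock"])
r.finish_job()
E
```

```text
0.93 [264.5, 218.8] [0.50713106 0.30326432 0.04135015]
[ 0.56764289  0.41869596 -0.54064892] [-0.003 -0.005 -0.006  0.002  0.     0.001  0.006] 25.45
the job is handed in; nothing more can be done
```

I opened the kiln door fully, stood the flask on the hearth over the drain hole, closed the door and handed the job in at about 25.5 s. No verdict came back, so what follows rests on my own checks.

- **Door:** It was slightly ajar at the start (about 0.19 rad). I pulled it down to its stop at about 1.57 rad, then swung it back up. At the end the handle position reads -0.004 rad and a plane fitted to the door's face in the top view reads +0.010 rad, against a limit of 0.035. The door never moved fast, at roughly 0.9 rad/s.
- **Flask:** After release it stood upright, with a tilt below 0.001 rad. Its axis was at (0.6955, -0.0066). My estimates of the drain centre range over x = 0.696–0.699 and y = -0.005 to -0.0065, so it is 1–4 mm off, against 12 mm allowed. I could not see the flask again once the door was shut.
- **Top camera:** The overhead camera read about 2 mm in x and 6 mm in y away from the wrist camera and the actual grasps, so I placed the flask by the wrist camera.
- **Forces:** The upward pull reached 44 N while closing the door because I had gripped the bar about 2.6 mm off. I corrected this during the swing.
- **Bystanders:** The flux pot and wax tube showed no visible movement in the last pictures. The pot was only visible from the side, because the arm hid it from the top view.

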